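Fit the boxed set into a drawer that only half opens, and shut it

TASK

Put the long card box and the two metal tins away in the open middle drawer of the small drawer unit, lids up and flat on the drawer's floor, all three in one row, and then shut the drawer fully. The drawer does not pull out any farther, so the long box has to go in slanted, one end first under the unit's top, and right to the back to leave room for the tins. Leave the measuring cup, the sugar dredger and the pastry cutter where they stand.

Things in the scene. Friction and masses are not known exactly. Their poses are not given: they have to be found in the camera images.
- long_box_c (a point): Centre of the long lidded card box, 180 x 62 x 46 mm (x, y, z), brown with a pale paper band round its middle, about 0.2 kg. It lies flat, lid up; its x axis runs along the 180 mm, z up; this point is half-way up, 23 mm above its underside. Both ends are alike.
- narrow_tin_c (a point): Centre of the smaller metal tin with a lid, 46 x 62 x 50 mm (x, y, z), rounded corners, about 0.15 kg, standing lid up; this point is half-way up, 25 mm above its underside. Must stand in the drawer with its 46 mm side along the drawer and its 62 mm side across it.
- square_tin_c (a point): Centre of the larger metal tin with a lid, 59 x 62 x 50 mm (x, y, z), rounded corners, about 0.2 kg, standing lid up; this point is half-way up, 25 mm above its underside. Its 59 mm side goes along the drawer and its 62 mm side across it.
- drawer_floor (a point): On the open drawer's inner floor (15 mm above the table), in the middle of its front end, where it meets the front panel; moves with the drawer. x points along the drawer to its back, y across, z up. The inside reaches from here 291 mm to the back (x) and is 67 mm wide (y), for a row of 180 + 59 + 46 = 285 mm. Above the floor its long sides (4 mm thick) stand only 20 mm, so hold boxes by their upper half; its back wall 30 mm, its front panel 53 mm.
- unit_edge (a point): Middle of the lower front edge of the drawer unit's top board: 64 mm above the drawer's floor; the board covers all of the drawer beyond this point, towards its back. The unit is fixed, white, 288 mm wide, 91 mm high, three drawers side by side with wooden fronts; only the middle one moves. The opening there is 79 mm wide. Axes as drawer_floor.
- drawer_pull (a point): Middle of the steel pull (a level bar, 7 mm thick, 44 mm wide) on the open drawer's wooden front, 40 mm above the table. The bar's axis is 20 mm in front of the panel's outer face; the panel is 16 mm thick. Axes as drawer_floor.
- drawer (a joint): How far the drawer is open, in m: 0 is shut; at most 0.165, its stop (it begins near that). It slides with a friction of about 10 N, so that pushing a box harder than that against its back begins to shut it.
- measuring_cup: Clear measuring cup, 66 mm wide, 70 mm high, standing; bystander. Origin at the centre of its underside.
- sugar_dredger: Steel sugar dredger, 72 mm wide, 108 mm high, standing; bystander. Origin at the centre of its underside.
- cutter: Round steel pastry cutter, 72 mm wide, 43 mm high; bystander. Origin at the centre of its underside.
Things that resemble listed ones, but are neither listed nor needed, are in the scene too. There is more than one size of the part that bears long_box_c; the job needs the larger.

How it is judged:
By the outcome, as a careful person would: the job done as asked, in the order asked, and still so for the second after the job is handed in, with the robot touching nothing.
It also fails if it takes over 72 s, if anything falls off the work surface, if the arm or the gripper's body presses on something with over 40 N, if the wrist force passes 120 N, or if a joint passes its speed limit or range.

ROBOT

A 7-joint arm with a two-finger parallel gripper is mounted at the origin on a cart in front of the work surface, level with it; the furniture and walls round the work are solid. World frame = base frame: x ahead of the robot, y to its left, z up, the work surface at z = 0. Lengths are in m, angles in rad, forces in N, time in s.
With the tool pointing down it reaches from about 0.4 to 0.85 m from the base axis. Payload 4.5 kg.
Tool frame: the origin (TCP) lies on the centre line of the jaws, within the pads' length; the fingertips stand 25 mm ahead of it and the grasp point (between the pads) lies 6 mm ahead of it; z points along the fingers, y is the direction in which the jaws open and shut (so a half turn about z gives the same grasp; the last joint's range is limited). The gripper opens to 88 mm and grips with 3 to 60 N. Pads are 18 mm wide; open, the fingers measure 123 mm over their backs; the gripper's body (75 mm by 187 mm) begins 45 mm behind the grasp point.
Start: joints at [-1.117, 0.689, -0.195, 1.565, 0.157, 0.902, -0.215], TCP at [0.255, 0.571, 0.229] pointing down, gripper open.
Joint ranges: [-3.01, 3.01], [-0.46, 2.08], [-1.47, 1.51], [0.13, 2.56], [-1, 4.14], [0.04, 2.09], [-2.66, 2.66]. Speed limits (rad/s): [2.57, 2.57, 3.14, 3.14, 3.14, 3.14, 3.14].

INTERFACE

Orientations are given as a unit quaternion [x, y, z, w].
In Python, from plant import r, eyes gives the robot as it stands.
- The arm moves only by the tool servo_tool, never from a script. Its argument "deltas" is a list of rows, each an object of numbers: "dx", "dy", "dz": the shift along the tool's x, y, z in units of 60 mm (1.0 is 60 mm); "ax", "ay", "az": the turn, a rotation vector about the tool's x, y, z in units of 6 degrees (1.0 is 6 degrees); "hand": the finger opening in mm, from 0 to 88.1. A call has 1 to 10 rows; each row is the pose to reach, as a shift and turn from the pose commanded when the call began, along the tool's axes at that moment; what a row does not reach only later rows make up. A row lasts 1/8 s, in which the tool goes at most 62.5 mm and 10.7 degrees, less where a joint would pass 70% of its speed; a pose out of reach is approached as far as the arm can. A call with a gripper value outside its range is refused whole. The fingers move at their own pace and stop on an object; "newtons" is the grip in N (left out, the last holds). Time passes only in rows, so rows that repeat a pose let the fingers close. It gives the time, the measured TCP pose, the force and the opening at its end, in the units of the state.
- r.get_state(): the state, without advancing time (a new reading comes with each control period).
- eyes.snapshot(name): name is "side" or "top"; returns (picture, depth): 400x640x3 uint8, red, green, blue; 400x640 float32, m along the optical axis (not along the pixel's ray), 0 where there is no reading.
- eyes.camera_model(name): a dict with "fx", "fy", "cx", "cy" (pixels), "pose" (4x4, takes a point from camera to world coordinates). Camera axes: x right, y up, looking along -z (the intrinsics and any distortion apply to the point x, -y, -z); pixel columns grow to the right and rows downward; lengths in m; the calibration is good to about 2 mm. A picture is of the moment at which its call begins. camera_model takes no time and is no camera call.
- r.finish_job(): hands the job in, once; it reports no verdict.
The state is a dict: "clock": time; "q": joint angles; "qd": joint speeds; "joint_torque": joint torques, N m; "tool_pos": TCP position; "eef_rot": TCP orientation; "contact_force": force on the tool from outside, world axes, zero at the start; "moment": the same for the moment, N m; "opening": opening from 0.0 (shut) to 1.0 (fully open).
Only numpy, scipy, OpenCV 4.12 (cv2) and the standard library are available. Lean on these libraries where they do the work, as an engineer would, in place of code of your own. Each camera call takes 0.05 s, during which the arm holds its last target.

## Working session

There is one attempt and no reset: what is moved stays moved. The work goes in short steps, Python scripts to look and compute and a tool call to move; the robot and the scene stay as the last step left them, time stands still between calls to the robot, and variables do not carry over. Pictures are saved under pics/ and viewed, and the job is handed in when it is done.

Besides the shell and the picture viewer there is one more tool, called after ">>>" as name([rows], argument=value, ...), one row to a line, values as JSON. servo_tool: Moves the arm, as the interface text tells. Its arguments: {"type":"object","properties":{"deltas":{"type":"array","items":{"type":"object","properties":{"dx":{"type":"number"},"dy":{"type":"number"},"dz":{"type":"number"},"ax":{"type":"number"},"ay":{"type":"number"},"az":{"type":"number"},"hand":{"type":"number"}}}},"newtons":{"type":"number"}},"required":["deltas"]}

```bash
ls; mkdir -p pics; python3 - <<'E'
from plant import r, eyes
import cv2, numpy as np
for n in ("top","side"):
    p,d=eyes.snapshot(n)
    cv2.imwrite(f"pics/{n}0.png",p[:,:,::-1]); np.save(f"pics/{n}0.npy",d); np.save(f"pics/{n}0p.npy",p)
    m=eyes.camera_model(n); print({k:(np.round(v,4).tolist()) if k!='name' else v for k,v in m.items()})
s=r.get_state(); print({k:np.round(v,3).tolist() for k,v in s.items()})
E
```

```text
pics
{'fx': 383.8666, 'fy': 383.8666, 'cx': 315.3342, 'cy': 197.3794, 'pose': [[0.0035, 0.9881, -0.1539, 0.3012], [-0.9999, 0.0061, 0.0161, -0.083], [0.0168, 0.1539, 0.9879, 1.4304], [0.0, 0.0, 0.0, 1.0]]}
{'fx': 458.7948, 'fy': 458.7948, 'cx': 317.9103, 'cy': 203.4584, 'pose': [[0.8864, 0.2826, -0.3667, -0.0752], [-0.4625, 0.5066, -0.7276, -1.2074], [-0.0198, 0.8146, 0.5797, 0.9809], [0.0, 0.0, 0.0, 1.0]]}
{'clock': 0.1, 'q': [-1.117, 0.69, -0.195, 1.566, 0.157, 0.903, -0.215], 'qd': [0.001, -0.002, -0.001, -0.003, -0.001, -0.001, 0.001], 'joint_torque': [-0.003, -52.85, -1.272, -15.384, -0.053, 0.002, 0.0], 'tool_pos': [0.255, 0.57, 0.228], 'eef_rot': [0.208, 0.978, -0.001, -0.0], 'contact_force': [0.209, -0.301, 0.11], 'moment': [0.01, 0.095, -0.004], 'opening': 0.998}
```

View pics/top0.png

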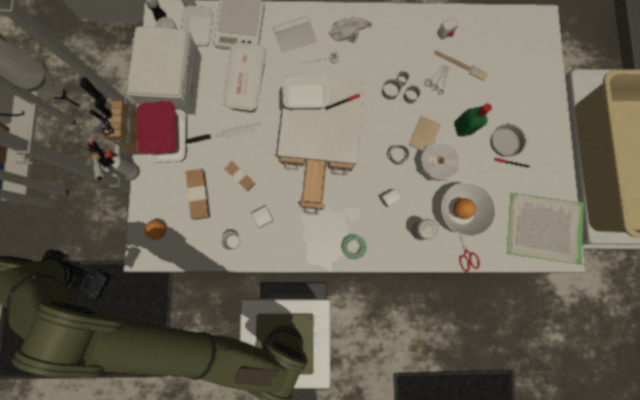

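View pics/side0.png

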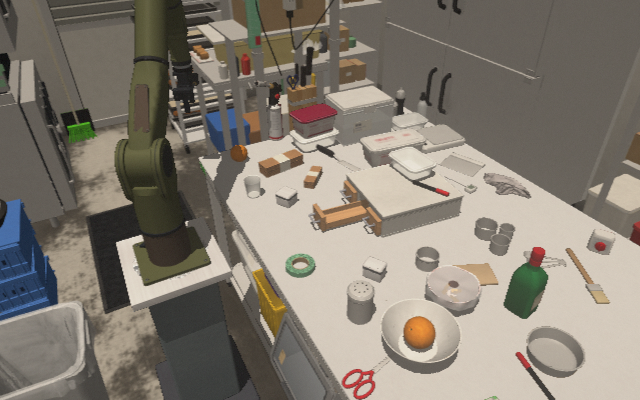

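Top view: drawer unit at about (318,125), drawer (314,185); large long box (197,194), small decoy (240,176), tins (262,216) and (391,198), cup (232,240), dredger (427,230), cutter (398,154). I'll zoom in and measure.

```bash
cat > h.py <<'E'
import numpy as np, cv2
from plant import r, eyes
def W(n,u,v,z=None,d=None):
    m=eyes.camera_model(n); P=np.array(m['pose'])
    u=np.asarray(u,float);v=np.asarray(v,float)
    c=np.stack([(u-m['cx'])/m['fx'],-(v-m['cy'])/m['fy'],-np.ones_like(u)],-1)
    w=c@P[:3,:3].T
    t=d if z is None else (z-P[2,3])/w[...,2]
    return P[:3,3]+w*np.asarray(t)[...,None]
def crop(n,p,x0,y0,w,h,s,name):
    cv2.imwrite(name,cv2.resize(p[y0:y0+h,x0:x0+w,::-1],None,fx=s,fy=s,interpolation=cv2.INTER_CUBIC))
E
python3 - <<'E'
from h import *
p=np.load('pics/top0p.npy'); crop('top',p,170,140,260,120,3,'pics/t1.png'); crop('top',p,270,70,100,150,4,'pics/t2.png')
p=np.load('pics/side0p.npy'); crop('side',p,220,140,240,190,3,'pics/s1.png')
m=eyes.camera_model('top'); print(m.keys(), [ (k,v) for k,v in m.items() if k not in('pose',)])
d=np.load('pics/top0.npy')
for u,v in [(197,194),(262,214),(391,197),(314,185),(316,205),(312,209),(318,125),(232,237),(427,228)]:
    print((u,v),W('top',u,v,d=d[v,u]).round(3))
E
```

```text
dict_keys(['fx', 'fy', 'cx', 'cy', 'pose']) [('fx', 383.86659755577404), ('fy', 383.86659755577404), ('cx', 315.334155928386), ('cy', 197.3793943033029)]
(197, 194) [0.527 0.326 0.043]
(262, 214) [0.454 0.086 0.052]
(391, 197) [ 0.52  -0.382  0.048]
(314, 185) [ 0.568 -0.101  0.018]
(316, 205) [ 0.486 -0.108  0.066]
(312, 209) [ 0.48  -0.094  0.001]
(318, 125) [ 0.774 -0.113  0.098]
(232, 237) [0.374 0.201 0.001]
(427, 228) [ 0.402 -0.492  0.108]
```

View pics/t1.png

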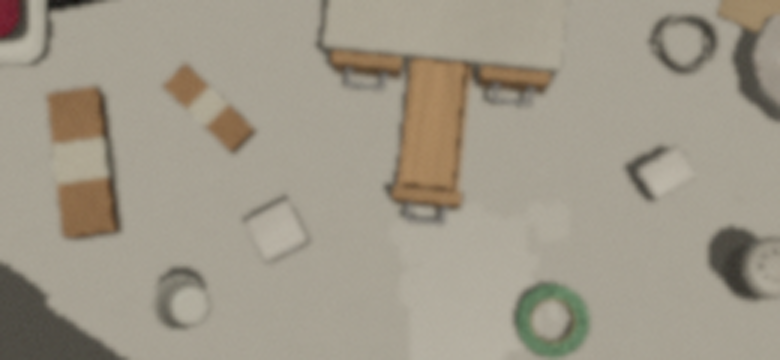

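View pics/t2.png

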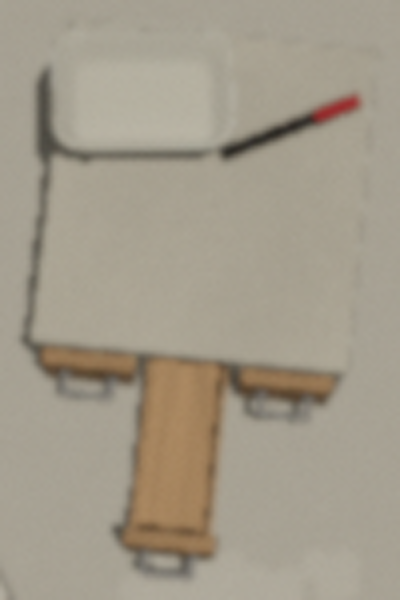

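View pics/s1.png

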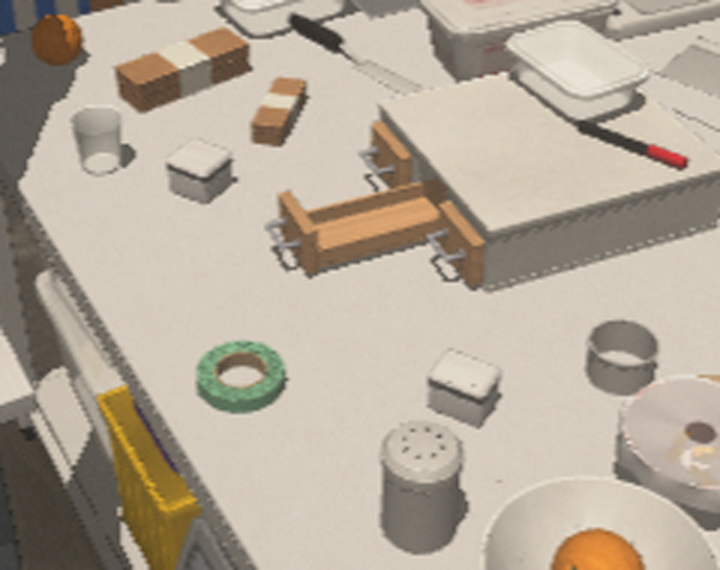

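```bash
python3 - <<'E'
from h import *
V,U=np.mgrid[0:400,0:640]
for n,rois in (('top',dict(long=(180,160,215,225),sq=(248,200,278,232),nar=(375,183,408,212),unit=(270,72,370,175),front=(295,195,330,214))),
  ('side',dict(long=(255,145,308,180),sq=(272,184,302,210),nar=(358,252,390,284)))):
    d=np.load(f'pics/{n}0.npy'); X=W(n,U,V,d=d)
    for k,(a,b,c,e) in rois.items():
        Z=X[b:e,a:c,2]; P=X[b:e,a:c].reshape(-1,3)
        lo,hi={'long':(.025,.07),'sq':(.02,.07),'nar':(.02,.07),'unit':(.075,.103),'front':(.05,.09)}[k]
        m=(P[:,2]>lo)&(P[:,2]<hi); Q=P[m]
        top=np.median(Q[Q[:,2]>np.percentile(Q[:,2],60),2])
        r_=cv2.minAreaRect(Q[:,:2].astype(np.float32)*1000)
        T=Q[Q[:,2]>top-.008]; r2=cv2.minAreaRect(T[:,:2].astype(np.float32)*1000)
        print(n,k,len(Q),'ztop',top.round(4),np.round(r_[0],1),np.round(r_[1],1),round(r_[2],1),'| top',np.round(r2[0],1),np.round(r2[1],1),round(r2[2],1))
E
```

```text
top long 903 ztop 0.0483 [549.8 332. ] [224.4  71.5] 12.6 | top [549.9 332.2] [224.2  71.1] 12.6
top sq 281 ztop 0.0517 [446.1  88.2] [57.9 61.4] 27.7 | top [446.2  88.1] [57.9 61.2] 27.8
top nar 218 ztop 0.0508 [ 519.8 -386.3] [45.7 62.8] 30.9 | top [ 519.1 -385.7] [45.6 60.6] 33.1
top unit 5015 ztop 0.0929 [ 803.5 -125.3] [288.7 312.5] 84.3 | top [ 803.4 -125.2] [287.8 312.5] 84.3
top front 116 ztop 0.0688 [486.9 -93.5] [80.9 16.8] 83.2 | top [487.  -93.5] [80.8 16.7] 83.5
side long 590 ztop 0.0483 [530.2 304.3] [327.5 199.1] 63.5 | top [517.  316.5] [344.9 112.6] 24.5
side sq 278 ztop 0.051 [445.2  83.7] [64.5 67. ] 26.9 | top [444.5  83.4] [66.7 63.9] 30.8
side nar 363 ztop 0.0509 [ 517.7 -390.1] [49.4 60.8] 28.4 | top [ 517.7 -390.1] [49.4 60.8] 28.4
```

```bash
python3 - <<'E'
from h import *
V,U=np.mgrid[0:400,0:640]
X={}
for n in('top','side'):
    X[n]=W(n,U,V,d=np.load(f'pics/{n}0.npy'))
def comp(n,seed,lo,hi,zr=None):
    Z=X[n][...,2]; m=((Z>lo)&(Z<hi)).astype(np.uint8)
    c,l=cv2.connectedComponents(m,connectivity=4); lab=l[seed[1],seed[0]]
    Q=X[n][l==lab]; return Q,(l==lab)
for n,s in (('top',(197,194)),('side',(281,160)),('top',(240,176)),('side',(313,175))):
    Q,m=comp(n,s,.03,.06); R=cv2.minAreaRect(Q[:,:2].astype(np.float32)*1000)
    print(n,len(Q),np.round(np.median(Q[:,2]),4),np.round(R[0],1),np.round(R[1],1),round(R[2],1))
# subpixel check of unit: left/right edges & front edge at z .091 by row-wise line fits on height
m=(X['top'][...,2]>.08)&(X['top'][...,2]<.103)
P=X['top']
fr=[];lf=[];rt=[]
for u in range(285,352):
    col=np.where(m[100:175,u])[0]
    if len(col): fr.append(P[100+col.max(),u,:2])
for v in range(112,154):
    row=np.where(m[v,270:372])[0]; lf.append(P[v,270+row.min(),:2]); rt.append(P[v,270+row.max(),:2])
for k,L in (('front',fr),('left',lf),('right',rt)):
    L=np.array(L,np.float32)*1000; vx,vy,x0,y0=cv2.fitLine(L,cv2.DIST_HUBER,0,.01,.01).ravel()
    print(k,np.round([x0,y0],1),'ang',round(np.degrees(np.arctan2(vy,vx)),2))
# drawer sides at z~.035 and brown colour
p=np.load('pics/top0p.npy'); hsv=cv2.cvtColor(p,cv2.COLOR_RGB2HSV)
b=(hsv[...,1]>70)&(hsv[...,0]<25)
L=[];R=[]
for v in range(164,196):
    row=np.where(b[v,290:340])[0]
    if len(row): L.append((290+row.min()-.5,v));R.append((290+row.max()+.5,v))
for k,q in(('dl',L),('dr',R)):
    q=np.array(q); w=W('top',q[:,0],q[:,1],z=.035)[:,:2].astype(np.float32)*1000
    vx,vy,x0,y0=cv2.fitLine(w,cv2.DIST_HUBER,0,.01,.01).ravel(); print(k,np.round([x0,y0],1),'ang',round(np.degrees(np.arctan2(vy,vx)),2))
# heights along drawer centre
for v in range(160,216,1): print(v,P[v,314].round(3).tolist(),p[v,314].tolist(), P[v,311].round(3).tolist())
E
```

```text
top 890 0.0455 [528.6 327.9] [179.2  64.8] 9.0
side 489 0.0458 [529.6 324.7] [187.1  77.9] 8.5
top 135 0.032 [609.1 187.3] [94.5 39.3] 45.5
side 118 0.0323 [597.8 171.4] [123.1  43.3] 46.9
front [652.7 -86.2] ang 84.36
left [747.   22.9] ang -5.42
right [ 758.  -263.4] ang -6.16
dl [584.1 -63.6] ang -5.4
dr [ 572.6 -138.6] ang -8.65
160 [0.665, -0.1, 0.014] [143, 116, 85] [0.664, -0.089, 0.019]
161 [0.662, -0.101, 0.012] [157, 125, 88] [0.662, -0.089, 0.011]
162 [0.657, -0.1, 0.017] [163, 131, 94] [0.657, -0.089, 0.014]
163 [0.653, -0.1, 0.016] [165, 132, 94] [0.654, -0.089, 0.014]
164 [0.65, -0.101, 0.012] [165, 132, 94] [0.651, -0.089, 0.009]
165 [0.645, -0.101, 0.016] [166, 133, 95] [0.645, -0.089, 0.019]
166 [0.641, -0.1, 0.02] [166, 132, 94] [0.643, -0.089, 0.01]
167 [0.637, -0.101, 0.017] [167, 133, 95] [0.638, -0.089, 0.013]
168 [0.633, -0.101, 0.018] [167, 133, 96] [0.634, -0.089, 0.015]
169 [0.63, -0.101, 0.017] [167, 133, 94] [0.631, -0.089, 0.013]
170 [0.626, -0.101, 0.016] [168, 135, 96] [0.627, -0.089, 0.011]
171 [0.623, -0.101, 0.013] [168, 135, 96] [0.624, -0.089, 0.00
[... 2118 characters left out ...]
7, -0.101, 0.061] [152, 120, 85] [0.485, -0.09, 0.07]
206 [0.483, -0.101, 0.059] [142, 111, 77] [0.483, -0.09, 0.061]
207 [0.479, -0.101, 0.065] [122, 95, 67] [0.479, -0.09, 0.065]
208 [0.479, -0.101, 0.04] [112, 96, 78] [0.479, -0.09, 0.036]
209 [0.479, -0.101, 0.009] [129, 120, 105] [0.48, -0.09, -0.003]
210 [0.477, -0.102, -0.008] [144, 138, 125] [0.476, -0.09, -0.002]
211 [0.472, -0.101, -0.0] [138, 134, 122] [0.473, -0.09, -0.003]
212 [0.469, -0.101, -0.001] [121, 117, 107] [0.469, -0.09, -0.005]
213 [0.46, -0.101, 0.042] [123, 118, 111] [0.459, -0.09, 0.048]
214 [0.457, -0.101, 0.04] [143, 139, 130] [0.456, -0.09, 0.041]
215 [0.458, -0.102, -0.004] [165, 160, 148] [0.457, -0.09, 0.001]
```

```bash
cat >> h.py <<'E'
from scipy.spatial.transform import Rotation as Ro
def target(yaw,tilt=0.):
    # yaw deg: heading of work axis (box x fwd); jaw y across it; tilt deg: nose down about across axis
    f=Ro.from_euler('z',yaw,degrees=True)*Ro.from_euler('y',tilt,degrees=True)
    # tool x = -fwd, y = left, z = down
    return f*Ro.from_matrix(np.array([[-1,0,0],[0,1,0],[0,0,-1.]]))
def plan(pos,yaw,tilt=0.,src=None):
    s=r.get_state(); p0=np.array(s['tool_pos']); R0=Ro.from_quat(s['eef_rot'])
    if src is not None: p0,R0=np.array(src[0]),target(*src[1:])
    d=R0.inv().apply(np.array(pos)-p0)/.06
    a=(R0.inv()*target(yaw,tilt)).as_rotvec(degrees=True)/6
    print('d',d.round(3).tolist(),'a',a.round(3).tolist())
def st():
    s=r.get_state(); print('t',round(s['clock'],2),'pos',np.round(s['tool_pos'],4),'F',np.round(s['contact_force'],1),'M',np.round(s['moment'],2),'open mm',round(s['opening']*88.1,1)); 
    R=Ro.from_quat(s['eef_rot']).as_matrix(); print('jaw yaw',np.degrees(np.arctan2(R[1,1],R[0,1])).round(2),'tilt z',R[:,2].round(3),'q',np.round(s['q'],2))
# drawer frame
DO=np.array([.495,-.0943,.015]); DY=-5.7
def dw(s,y,h):
    c,q=np.cos(np.radians(DY)),np.sin(np.radians(DY)); return DO+np.array([c*s-q*y,q*s+c*y,h])
E
python3 - <<'E'
from h import *
st()
c=np.array([.5288,.327]); u=np.array([np.cos(np.radians(9)),np.sin(np.radians(9))])
g=c-78*u/1000; print(g)
plan([*g,.13],9); plan([*g,.0475],9,src=([*g,.13],9))
print('cup base',W('side',253,194,z=0.),'drawer back',dw(.291,0,0))
E
```

```text
t 0.1 pos [0.2545 0.5702 0.2284] F [ 0.2 -0.3  0.1] M [ 0.01  0.09 -0.  ] open mm 87.9
jaw yaw 65.95 tilt z [-0.001 -0.002 -1.   ] q [-1.12  0.69 -0.19  1.57  0.16  0.9  -0.22]
[0.45176031 0.31479811]
d [-4.736, -2.545, 1.645] a [-0.015, -0.003, -5.508]
d [0.0, 0.0, 1.375] a [0.0, 0.0, 0.0]
cup base [0.35760386 0.19967618 0.        ] drawer back [ 0.78456117 -0.12320205  0.015     ]
```

>>> servo_tool([
  {"dx": -4.736, "dy": -2.545, "dz": 1.645, "az": -5.5, "hand": 88},
  {"dx": -4.736, "dy": -2.545, "dz": 1.645, "az": -5.5, "hand": 88},
  {"dx": -4.736, "dy": -2.545, "dz": 1.645, "az": -5.5, "hand": 88},
  {"dx": -4.736, "dy": -2.545, "dz": 1.645, "az": -5.5, "hand": 88},
  {"dx": -4.736, "dy": -2.545, "dz": 1.645, "az": -5.5, "hand": 88},
  {"dx": -4.736, "dy": -2.545, "dz": 1.645, "az": -5.5, "hand": 88},
  {"dx": -4.736, "dy": -2.545, "dz": 1.645, "az": -5.5, "hand": 88},
  {"dx": -4.736, "dy": -2.545, "dz": 1.645, "az": -5.5, "hand": 88},
])

```text
schema error: expected keys dx, dy, dz, ax, ay, az, hand
```

```bash
python3 - <<'E'
from h import *
st(); plan([.4518,.3148,.0475],9)
p,d=eyes.snapshot('top'); crop('top',p,170,140,260,120,3,'pics/t3.png')
E
```

```text
t 0.1 pos [0.2545 0.5702 0.2284] F [ 0.2 -0.3  0.1] M [ 0.01  0.09 -0.  ] open mm 87.9
jaw yaw 65.95 tilt z [-0.001 -0.002 -1.   ] q [-1.12  0.69 -0.19  1.57  0.16  0.9  -0.22]
d [-4.736, -2.542, 3.02] a [-0.015, -0.003, -5.508]
```

View pics/t3.png

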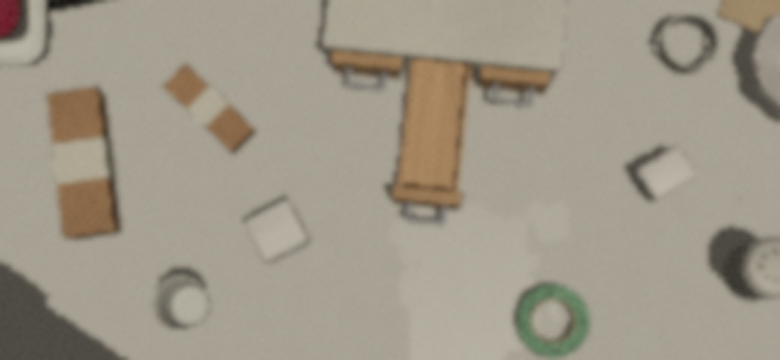

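The call was refused (all keys needed), so nothing moved; the picture is unchanged.

>>> servo_tool([
  {"dx": -4.74, "dy": -2.54, "dz": 1.65, "ax": 0, "ay": 0, "az": -5.5, "hand": 88},
  {"dx": -4.74, "dy": -2.54, "dz": 1.65, "ax": 0, "ay": 0, "az": -5.5, "hand": 88},
  {"dx": -4.74, "dy": -2.54, "dz": 1.65, "ax": 0, "ay": 0, "az": -5.5, "hand": 88},
  {"dx": -4.74, "dy": -2.54, "dz": 1.65, "ax": 0, "ay": 0, "az": -5.5, "hand": 88},
  {"dx": -4.74, "dy": -2.54, "dz": 1.65, "ax": 0, "ay": 0, "az": -5.5, "hand": 88},
  {"dx": -4.74, "dy": -2.54, "dz": 1.65, "ax": 0, "ay": 0, "az": -5.5, "hand": 88},
  {"dx": -4.74, "dy": -2.54, "dz": 1.65, "ax": 0, "ay": 0, "az": -5.5, "hand": 88},
  {"dx": -4.74, "dy": -2.54, "dz": 1.65, "ax": 0, "ay": 0, "az": -5.5, "hand": 88},
])

```text
clock: 1.15
tool_pos: [0.4513, 0.3177, 0.1305]
eef_rot: [-0.079, 0.997, 0.001, -0.0]
contact_force: [-0.1, 0.3, 0.7]
opening: 0.999
```

```bash
python3 - <<'E'
from h import *
st(); plan([.4518,.3148,.0475],9)
p,d=eyes.snapshot('side'); crop('side',p,200,80,240,190,3,'pics/s3.png')
E
```

```text
t 1.15 pos [0.4513 0.3177 0.1305] F [-0.1  0.3  0.7] M [ 0.08  0.02 -0.03] open mm 88.0
jaw yaw 99.07 tilt z [-0.     0.002 -1.   ] q [-0.49  0.75 -0.35  1.87  0.43  0.59  0.62]
d [-0.0, -0.053, 1.384] a [0.02, 0.0, 0.012]
```

View pics/s3.png

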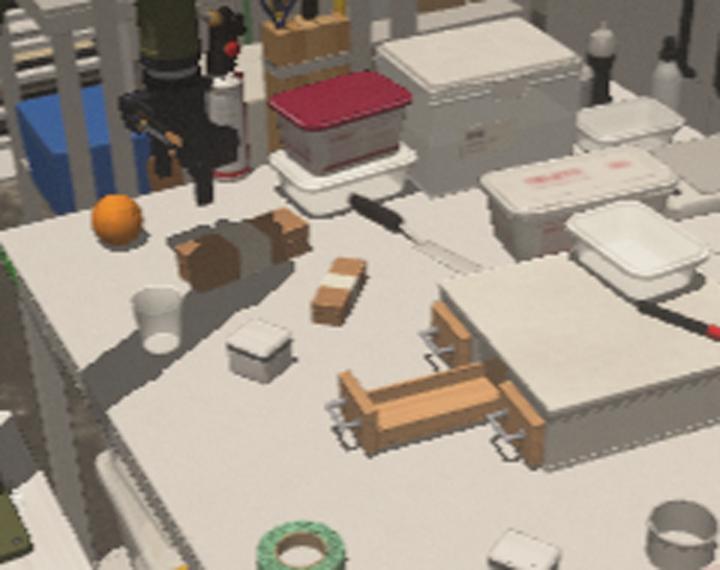

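The gripper (around (190,150) in the crop) hangs over the near end of the box with clear space around it. Descend and grip.

>>> servo_tool([
  {"dx": 0, "dy": -0.05, "dz": 0.7, "ax": 0, "ay": 0, "az": 0, "hand": 88},
  {"dx": 0, "dy": -0.05, "dz": 1.38, "ax": 0, "ay": 0, "az": 0, "hand": 88},
  {"dx": 0, "dy": -0.05, "dz": 1.38, "ax": 0, "ay": 0, "az": 0, "hand": 88},
  {"dx": 0, "dy": -0.05, "dz": 1.38, "ax": 0, "ay": 0, "az": 0, "hand": 40},
  {"dx": 0, "dy": -0.05, "dz": 1.38, "ax": 0, "ay": 0, "az": 0, "hand": 40},
  {"dx": 0, "dy": -0.05, "dz": 1.38, "ax": 0, "ay": 0, "az": 0, "hand": 40},
  {"dx": 0, "dy": -0.05, "dz": 1.38, "ax": 0, "ay": 0, "az": 0, "hand": 40},
], newtons=45)

```text
clock: 2.08
tool_pos: [0.4532, 0.3129, 0.048]
eef_rot: [-0.078, 0.997, 0.0, 0.0]
contact_force: [-0.8, -0.7, 0.3]
opening: 0.567
```

```bash
python3 - <<'E'
from h import *
st(); 
E
```

```text
t 2.08 pos [0.4532 0.3129 0.048 ] F [-0.8 -0.7  0.3] M [ 0.01 -0.02 -0.03] open mm 49.9
jaw yaw 98.93 tilt z [ 0.001  0.001 -1.   ] q [-0.54  0.88 -0.25  1.92  0.51  0.41  0.55]
```

```bash
python3 - <<'E'
from h import *
p,d=eyes.snapshot('side'); crop('side',p,220,100,140,100,5,'pics/s4.png')
st()
E
```

```text
t 2.12 pos [0.4531 0.3128 0.0478] F [ 0.2  0.5 -0.5] M [ 0.02  0.   -0.05] open mm 45.7
jaw yaw 98.93 tilt z [ 0.001  0.001 -1.   ] q [-0.54  0.88 -0.25  1.92  0.51  0.41  0.55]
```

View pics/s4.png

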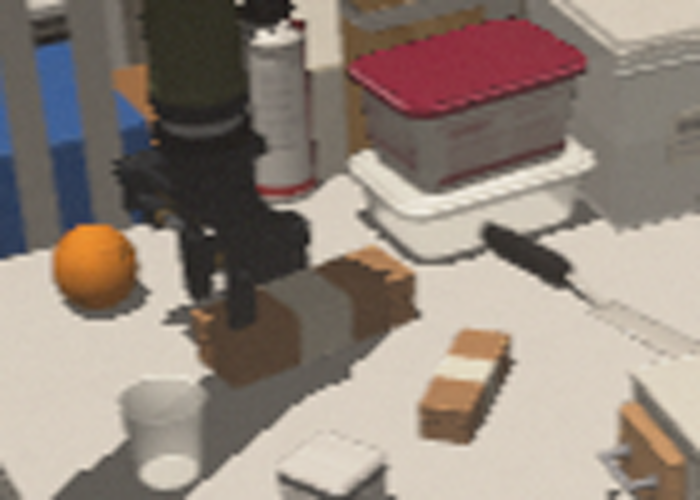

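>>> servo_tool([
  {"dx": 0, "dy": 0, "dz": 0, "ax": 0, "ay": 0, "az": 0, "hand": 40},
])

```text
clock: 2.25
tool_pos: [0.4529, 0.3127, 0.0475]
eef_rot: [-0.078, 0.997, 0.0, 0.0]
contact_force: [-0.9, -0.5, -0.3]
opening: 0.453
```

```bash
python3 - <<'E'
from h import *
st()
p,d=eyes.snapshot('top'); crop('top',p,150,140,130,110,6,'pics/t5.png')
E
```

```text
t 2.25 pos [0.4529 0.3127 0.0475] F [-0.9 -0.5 -0.3] M [ 0.03  0.03 -0.03] open mm 39.9
jaw yaw 98.94 tilt z [ 0.  0. -1.] q [-0.54  0.88 -0.25  1.92  0.51  0.41  0.55]
```

View pics/t5.png

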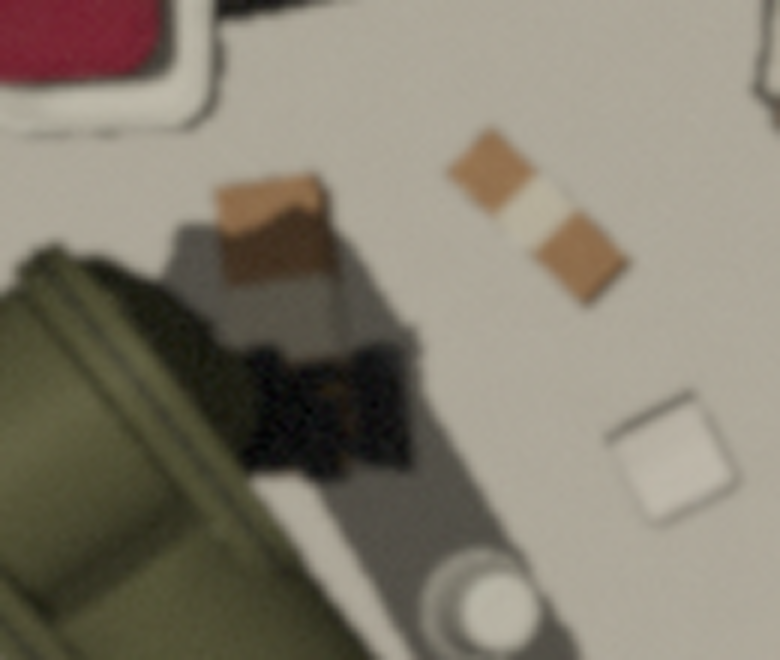

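```bash
python3 - <<'E'
from h import *
V,U=np.mgrid[0:400,0:640]
p,d=eyes.snapshot('side'); X=W('side',U,V,d=d)
crop('side',p,240,130,70,55,11,'pics/s5.png')
g=p.max(-1)
for v in range(146,180,2):
    print(v,[(u,*(X[v,u]*1000).round().astype(int),int(g[v,u])) for u in range(254,278,4)])
E
```

```text
146 [(254, np.int64(500), np.int64(557), np.int64(1), 154), (258, np.int64(432), np.int64(300), np.int64(140), 51), (262, np.int64(434), np.int64(260), np.int64(158), 49), (266, np.int64(441), np.int64(235), np.int64(168), 46), (270, np.int64(457), np.int64(236), np.int64(163), 46), (274, np.int64(471), np.int64(230), np.int64(162), 47)]
148 [(254, np.int64(495), np.int64(546), np.int64(-2), 214), (258, np.int64(421), np.int64(270), np.int64(148), 46), (262, np.int64(437), np.int64(271), np.int64(143), 42), (266, np.int64(437), np.int64(227), np.int64(164), 47), (270, np.int64(449), np.int64(216), np.int64(166), 49), (274, np.int64(465), np.int64(217), np.int64(162), 47)]
150 [(254, np.int64(488), np.int64(528), np.int64(-2), 215), (258, np.int64(421), np.int64(272), np.int64(139), 45), (262, np.int64(431), np.int64(256), np.int64(144), 49), (266, np.int64(434), np.int64(220), np.int64(160), 42), (270, np.int64(449), np.int64(218), np.int64(157), 46), (274, np.int64(468), np.int64(227), np.int64(147), 45)]
152 [(254, np.int64(480), np.int64(508), np.int64(0), 215), (258, np.int64(439
[... 3924 characters left out ...]
np.int64(292), np.int64(2), 84)]
176 [(254, np.int64(376), np.int64(218), np.int64(66), 197), (258, np.int64(385), np.int64(199), np.int64(73), 222), (262, np.int64(434), np.int64(296), np.int64(5), 97), (266, np.int64(446), np.int64(282), np.int64(9), 83), (270, np.int64(466), np.int64(292), np.int64(-3), 88), (274, np.int64(477), np.int64(276), np.int64(2), 97)]
178 [(254, np.int64(374), np.int64(216), np.int64(58), 187), (258, np.int64(386), np.int64(206), np.int64(60), 177), (262, np.int64(431), np.int64(289), np.int64(0), 98), (266, np.int64(445), np.int64(283), np.int64(-1), 94), (270, np.int64(457), np.int64(270), np.int64(3), 96), (274, np.int64(471), np.int64(260), np.int64(4), 97)]
```

View pics/s5.png

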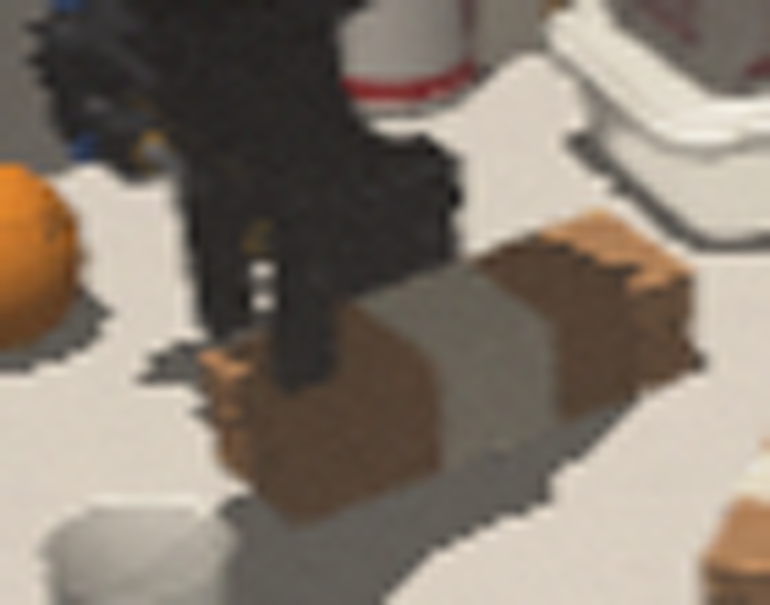

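```bash
python3 - <<'E'
from h import *
from scipy.optimize import brentq
for (u,v,x,y) in [(267.7,147.7,.4513,.265),(267.3,164.6,.4529,.284)]:
    f=lambda z: (W('side',u,v,z=z)[1]-y)
    z=brentq(f,-.1,.5); print(W('side',u,v,z=z))
st()
E
```

```text
[0.4579077  0.265      0.14183946]
[0.45648783 0.284      0.05768902]
t 2.35 pos [0.4528 0.3127 0.0473] F [ 0.  -0.   0.6] M [ 0.05 -0.06  0.01] open mm 39.8
jaw yaw 98.95 tilt z [-0.  0. -1.] q [-0.54  0.88 -0.25  1.92  0.51  0.41  0.55]
```

The pictures show the fingertips above the lid: rays put them at z≈0.058 with TCP reading 0.0475, so the tips are about 36 mm higher than the stated geometry implies. I'll open, then go down by that much, watching the force.

>>> servo_tool([
  {"dx": 0, "dy": 0, "dz": 0, "ax": 0, "ay": 0, "az": 0, "hand": 88},
  {"dx": 0, "dy": 0, "dz": 0, "ax": 0, "ay": 0, "az": 0, "hand": 88},
  {"dx": 0, "dy": 0, "dz": 0, "ax": 0, "ay": 0, "az": 0, "hand": 88},
  {"dx": 0, "dy": 0, "dz": 0, "ax": 0, "ay": 0, "az": 0, "hand": 88},
  {"dx": 0, "dy": 0.03, "dz": 0.15, "ax": 0, "ay": 0, "az": 0, "hand": 88},
  {"dx": 0, "dy": 0.03, "dz": 0.3, "ax": 0, "ay": 0, "az": 0, "hand": 88},
  {"dx": 0, "dy": 0.03, "dz": 0.3, "ax": 0, "ay": 0, "az": 0, "hand": 88},
])

```text
clock: 3.22
tool_pos: [0.4519, 0.3141, 0.0282]
eef_rot: [-0.078, 0.997, -0.001, -0.001]
contact_force: [-0.5, -0.4, 1.0]
opening: 0.998
```

```bash
python3 - <<'E'
from h import *
st()
p,d=eyes.snapshot('side'); crop('side',p,240,130,70,55,11,'pics/s6.png')
E
```

```text
t 3.23 pos [0.4519 0.3141 0.0282] F [-0.5 -0.4  1. ] M [ 0.06 -0.03 -0.02] open mm 87.9
jaw yaw 98.97 tilt z [-0.001 -0.001 -1.   ] q [-0.56  0.91 -0.23  1.92  0.52  0.37  0.54]
```

View pics/s6.png

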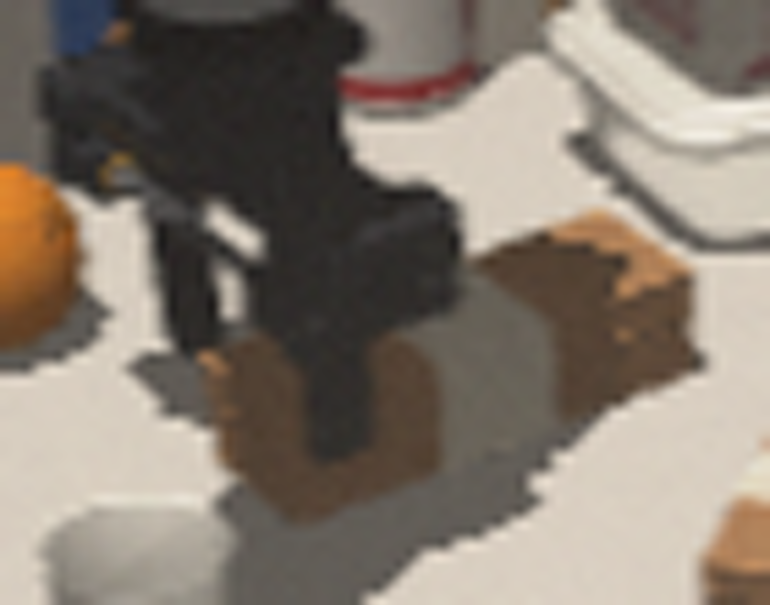

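>>> servo_tool([
  {"dx": 0, "dy": 0, "dz": 0.13, "ax": 0, "ay": 0, "az": 0, "hand": 88},
  {"dx": 0, "dy": 0, "dz": 0.26, "ax": 0, "ay": 0, "az": 0, "hand": 88},
  {"dx": 0, "dy": 0, "dz": 0.26, "ax": 0, "ay": 0, "az": 0, "hand": 88},
])

```text
clock: 3.65
tool_pos: [0.4521, 0.3142, 0.013]
eef_rot: [-0.078, 0.997, -0.0, -0.001]
contact_force: [-0.2, -0.0, -0.2]
opening: 0.997
```

```bash
python3 - <<'E'
from h import *
from scipy.optimize import brentq
st()
p,d=eyes.snapshot('side'); crop('side',p,240,130,70,55,11,'pics/s7.png')
z=brentq(lambda z: (W('side',270.9,171.4,z=z)[1]-.261),-.1,.5); print(W('side',270.9,171.4,z=z))
E
```

```text
t 3.65 pos [0.4521 0.3142 0.013 ] F [-0.2 -0.  -0.2] M [ 0.07  0.08 -0.05] open mm 87.8
jaw yaw 98.96 tilt z [-0.001 -0.001 -1.   ] q [-0.57  0.94 -0.21  1.92  0.53  0.34  0.53]
[0.46049595 0.261      0.03727731]
```

View pics/s7.png

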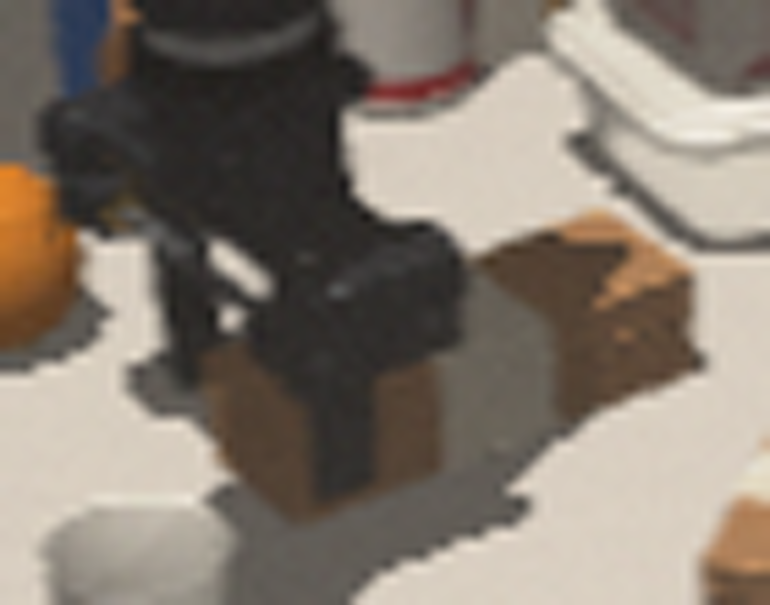

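Now the fingers straddle the box's upper half (tip at about (340,495) in the crop). Grip.

>>> servo_tool([
  {"dx": 0, "dy": 0, "dz": 0, "ax": 0, "ay": 0, "az": 0, "hand": 50},
  {"dx": 0, "dy": 0, "dz": 0, "ax": 0, "ay": 0, "az": 0, "hand": 50},
  {"dx": 0, "dy": 0, "dz": 0, "ax": 0, "ay": 0, "az": 0, "hand": 50},
  {"dx": 0, "dy": 0, "dz": 0, "ax": 0, "ay": 0, "az": 0, "hand": 50},
], newtons=50)

```text
clock: 4.2
tool_pos: [0.4526, 0.3145, 0.0139]
eef_rot: [-0.078, 0.997, 0.0, 0.0]
contact_force: [-0.5, -0.3, 1.9]
opening: 0.7
```

```bash
python3 - <<'E'
from h import *
st()
E
```

```text
t 4.2 pos [0.4526 0.3145 0.0139] F [-0.5 -0.3  1.9] M [0.02 0.03 0.  ] open mm 61.7
jaw yaw 98.95 tilt z [ 0.  0. -1.] q [-0.57  0.94 -0.21  1.92  0.53  0.34  0.53]
```

>>> servo_tool([
  {"dx": 0, "dy": 0, "dz": -0.3, "ax": 0, "ay": 0, "az": 0, "hand": 50},
  {"dx": 0, "dy": 0, "dz": -0.9, "ax": 0, "ay": 0, "az": 0, "hand": 50},
  {"dx": 0, "dy": 0, "dz": -1.6, "ax": 0, "ay": 0, "az": 0, "hand": 50},
  {"dx": 0, "dy": 0, "dz": -2.3, "ax": 0, "ay": 0, "az": 0, "hand": 50},
  {"dx": 0, "dy": 0, "dz": -2.3, "ax": 0, "ay": 0, "az": 0, "hand": 50},
])

```text
clock: 4.82
tool_pos: [0.4539, 0.3158, 0.1553]
eef_rot: [-0.078, 0.997, 0.002, 0.003]
contact_force: [-0.0, 0.1, -3.0]
opening: 0.699
```

```bash
python3 - <<'E'
from h import *
st()
p,d=eyes.snapshot('side'); crop('side',p,220,80,140,110,5,'pics/s8.png')
plan(dw(-.055,0,.135+.0),DY,25)
E
```

```text
t 4.83 pos [0.4539 0.3158 0.1553] F [-0.   0.1 -3. ] M [0.03 0.17 0.  ] open mm 61.6
jaw yaw 98.93 tilt z [ 0.005  0.004 -1.   ] q [-0.47  0.71 -0.37  1.86  0.41  0.64  0.63]
d [1.252, -6.61, 0.044] a [-0.518, 4.164, 2.402]
```

View pics/s8.png

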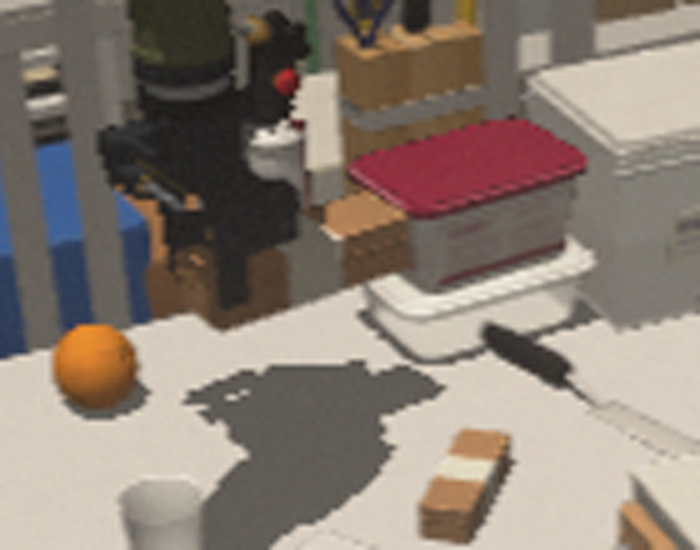

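```bash
python3 - <<'E'
from h import *
t=dw(-.045,0,.15); print(t); plan(t,DY,0)
E
```

```text
[ 0.4502225  -0.08983061  0.165     ]
d [1.09, -6.651, -0.205] a [0.014, 0.02, 2.438]
```

>>> servo_tool([
  {"dx": 0.1, "dy": -0.6, "dz": -0.2, "ax": 0, "ay": 0, "az": 0.22, "hand": 50},
  {"dx": 0.25, "dy": -1.5, "dz": -0.2, "ax": 0, "ay": 0, "az": 0.56, "hand": 50},
  {"dx": 0.4, "dy": -2.4, "dz": -0.2, "ax": 0, "ay": 0, "az": 0.9, "hand": 50},
  {"dx": 0.55, "dy": -3.3, "dz": -0.2, "ax": 0, "ay": 0, "az": 1.23, "hand": 50},
  {"dx": 0.7, "dy": -4.2, "dz": -0.2, "ax": 0, "ay": 0, "az": 1.56, "hand": 50},
  {"dx": 0.85, "dy": -5.1, "dz": -0.2, "ax": 0, "ay": 0, "az": 1.9, "hand": 50},
  {"dx": 1.0, "dy": -6.0, "dz": -0.2, "ax": 0, "ay": 0, "az": 2.2, "hand": 50},
  {"dx": 1.09, "dy": -6.65, "dz": -0.2, "ax": 0, "ay": 0, "az": 2.44, "hand": 50},
  {"dx": 1.09, "dy": -6.65, "dz": -0.2, "ax": 0, "ay": 0, "az": 2.44, "hand": 50},
])

```text
clock: 6.0
tool_pos: [0.4479, -0.0939, 0.1623]
eef_rot: [0.053, 0.999, -0.001, -0.002]
contact_force: [-0.3, 1.1, -2.9]
opening: 0.703
```

```bash
python3 - <<'E'
from h import *
st()
t=dw(-.045,0,.15); plan(t,DY,25)
E
```

```text
t 6.0 pos [ 0.4479 -0.0939  0.1623] F [-0.3  1.1 -2.9] M [ 0.09  0.2  -0.05] open mm 61.9
jaw yaw 83.88 tilt z [-0.004 -0.002 -1.   ] q [ 0.34  0.61 -0.37  2.11  0.46  0.5   1.09]
d [-0.032, 0.071, -0.045] a [-0.006, 4.127, -0.074]
```

>>> servo_tool([
  {"dx": -0.03, "dy": 0.07, "dz": 0, "ax": 0, "ay": 1.2, "az": -0.07, "hand": 50},
  {"dx": -0.03, "dy": 0.07, "dz": 0, "ax": 0, "ay": 2.6, "az": -0.07, "hand": 50},
  {"dx": -0.03, "dy": 0.07, "dz": 0, "ax": 0, "ay": 4.13, "az": -0.07, "hand": 50},
  {"dx": -0.03, "dy": 0.07, "dz": 0, "ax": 0, "ay": 4.13, "az": -0.07, "hand": 50},
])

```text
clock: 6.5
tool_pos: [0.4535, -0.0845, 0.1612]
eef_rot: [0.044, 0.976, 0.011, -0.215]
contact_force: [0.4, 0.3, -2.7]
opening: 0.693
```

```bash
python3 - <<'E'
from h import *
st()
for n in('top','side'):
    p,d=eyes.snapshot(n); np.save(f'pics/{n}9.npy',d)
    crop(n,p,*((260,140,110,90) if n=='top' else (280,90,160,120)),6 if n=='top' else 5,f'pics/{n}9.png')
E
```

```text
t 6.5 pos [ 0.4535 -0.0845  0.1612] F [ 0.4  0.3 -2.7] M [ 0.01 -0.4  -0.  ] open mm 61.0
jaw yaw 84.77 tilt z [-0.418  0.041 -0.908] q [ 0.34  0.82 -0.45  1.72  0.29  1.13  1.24]
```

View pics/top9.png

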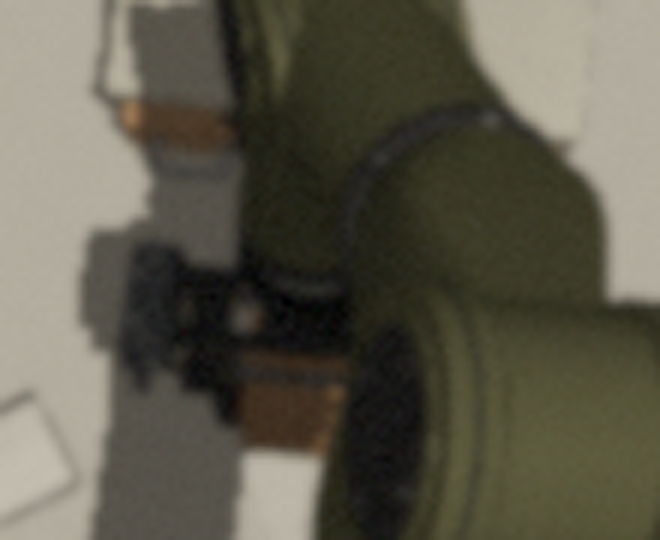

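View pics/side9.png

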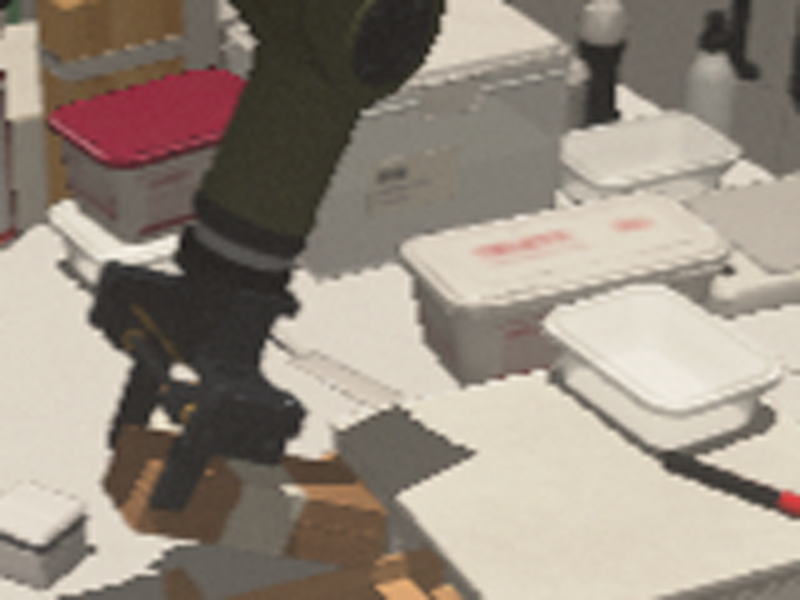

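```bash
python3 - <<'E'
from h import *
p,d=eyes.snapshot('side'); np.save('pics/sp10.npy',p); np.save('pics/sd10.npy',d)
crop('side',p,290,160,110,85,7,'pics/s10.png')
V,U=np.mgrid[0:400,0:640]; X=W('side',U,V,d=d)
c,q=np.cos(np.radians(DY)),np.sin(np.radians(DY))
D=X-DO; S=np.stack([c*D[...,0]+q*D[...,1],-q*D[...,0]+c*D[...,1],D[...,2]],-1)*1000
for v in range(172,212,4):
    print(v,[(u,*S[v,u].round().astype(int).tolist()) for u in range(300,372,6)])
E
```

```text
172 [(300, 55, 362, -18), (306, -32, 40, 185), (312, -44, -48, 237), (318, -36, -79, 252), (324, -19, -83, 250), (330, -1, -87, 248), (336, 16, -93, 248), (342, 211, 290, -16), (348, 233, 279, -15), (354, 189, 136, 76), (360, 210, 128, 75), (366, 228, 115, 78)]
176 [(300, 43, 329, -15), (306, -40, 21, 182), (312, -14, 34, 168), (318, -38, -82, 241), (324, -18, -80, 234), (330, 1, -81, 230), (336, 20, -84, 227), (342, 197, 259, -14), (348, 157, 118, 77), (354, 177, 109, 77), (360, 197, 103, 76), (366, 219, 97, 73)]
180 [(300, 31, 294, -11), (306, -46, 5, 178), (312, -26, 2, 174), (318, -22, -41, 198), (324, -17, -76, 218), (330, 4, -75, 212), (336, 167, 249, -19), (342, 189, 240, -20), (348, 164, 134, 49), (354, 163, 81, 80), (360, 185, 78, 76), (366, 204, 68, 77)]
184 [(300, -58, 31, 150), (306, -50, -7, 171), (312, -40, -33, 183), (318, -23, -43, 185), (324, 9, -13, 159), (330, 34, -3, 146), (336, 58, 3, 137), (342, 84, 12, 124), (348, 113, 27, 108), (354, 155, 65, 75), (360, 172, 51, 78), (366, 191, 41, 79)]
188 [(300, -60, 27, 138), (306, -51, -7, 156), (312, -42, -38, 172), (318,
[... 734 characters left out ...]
 -17), (312, 26, 152, -15), (318, 49, 147, -18), (324, 69, 137, -17), (330, 90, 131, -19), (336, 49, -19, 89), (342, 67, -27, 88), (348, 91, -23, 79), (354, 149, 47, 18), (360, 166, 33, 22), (366, 187, 28, 20)]
204 [(300, -24, 145, -14), (306, -5, 131, -11), (312, 18, 129, -16), (318, 37, 117, -13), (324, 58, 110, -15), (330, 76, 98, -12), (336, 98, 92, -14), (342, 118, 83, -14), (348, 116, 28, 23), (354, 142, 33, 12), (360, 166, 32, 5), (366, 186, 26, 4)]
208 [(300, -33, 120, -13), (306, -13, 110, -12), (312, 6, 99, -11), (318, -7, 5, 55), (324, 50, 92, -18), (330, 48, 31, 23), (336, 71, 31, 16), (342, 96, 35, 6), (348, 119, 33, 0), (354, 137, 22, 3), (360, 157, 15, 2), (366, 145, -53, 50)]
```

View pics/s10.png

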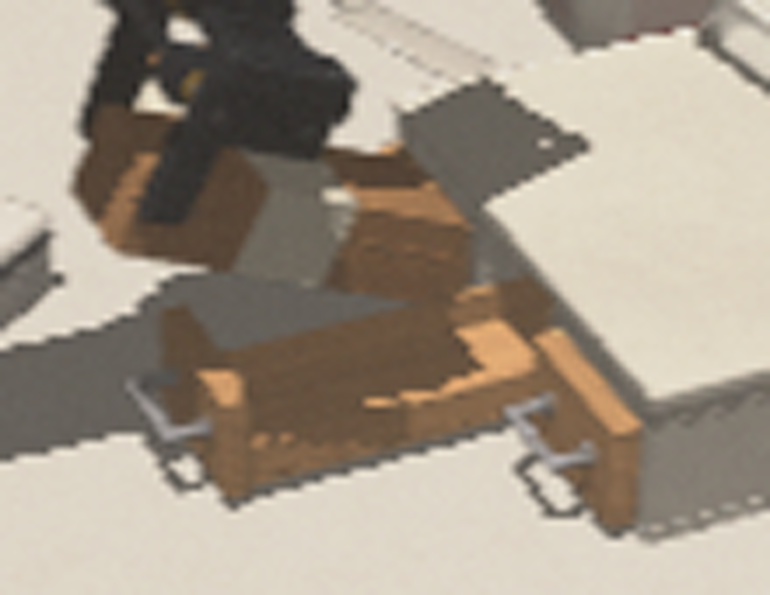

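```bash
cat >> h.py <<'E'
def sideS(d,n='side'):
    V,U=np.mgrid[0:400,0:640]; X=W(n,U,V,d=d)
    c,q=np.cos(np.radians(DY)),np.sin(np.radians(DY))
    D=X-DO; return np.stack([c*D[...,0]+q*D[...,1],-q*D[...,0]+c*D[...,1],D[...,2]],-1)*1000
def boxface(p,d):
    S=sideS(d); g=p.astype(int)
    roi=np.zeros(d.shape,bool); roi[150:260,285:400]=1
    m=roi&(g.max(-1)>58)&(np.abs(S[...,1]+25)<9)&(S[...,0]>-80)&(S[...,2]>35)
    m=cv2.morphologyEx(m.astype(np.uint8),cv2.MORPH_OPEN,np.ones((3,3)))
    c,l,stt,_=cv2.connectedComponentsWithStats(m); k=1+np.argmax(stt[1:,4]); Q=S[l==k]
    A=np.c_[Q[:,0],np.ones(len(Q)),Q[:,2]]; co,*_=np.linalg.lstsq(A,Q[:,1],rcond=None)
    R=cv2.minAreaRect(Q[:,[0,2]].astype(np.float32)); print('face n',len(Q),'y mean',Q[:,1].mean().round(1),'slopes s,h',co[[0,2]].round(3),'rect',np.round(R[0],1),np.round(R[1],1),round(R[2],1)); print('corners',np.round(cv2.boxPoints(R)).tolist())
    return l==k,Q
E
python3 - <<'E'
from h import *
p=np.load('pics/sp10.npy');d=np.load('pics/sd10.npy')
m,Q=boxface(p,d); S=sideS(d)
# inner +y wall of drawer: pixels between
M=(S[...,0]>20)&(S[...,0]<140)&(S[...,2]>3)&(S[...,2]<18)&(np.abs(S[...,1])<45)
W_=S[M&(S[...,1]>20)]; print('wall +y',len(W_),np.median(W_[:,1]),np.polyfit(W_[:,0],W_[:,1],1))
M2=M&(S[...,1]<-25); print('outer -y',M2.sum(),np.median(S[M2][:,1]),np.polyfit(S[M2][:,0],S[M2][:,1],1))
st()
E
```

```text
face n 573 y mean -24.8 slopes s,h [ 0.009 -0.01 ] rect [ 29.6 123.9] [ 48.9 183.1] 65.4
corners [[-64.0, 140.0], [103.0, 64.0], [123.0, 108.0], [-44.0, 184.0]]
wall +y 118 31.272900902110653 [-1.30345068e-03  3.11140450e+01]
outer -y 120 -39.89545886140876 [ 1.36929392e-03 -3.97855506e+01]
t 6.65 pos [ 0.4509 -0.0852  0.1635] F [-0.7 -0.7 -2.6] M [ 0.   -0.37  0.04] open mm 61.9
jaw yaw 84.81 tilt z [-0.417  0.039 -0.908] q [ 0.34  0.81 -0.45  1.72  0.29  1.12  1.24]
```

```bash
cat >> h.py <<'E'
def tcpB(sb,hb,th,y=0.,a=12.,e=14.):
    t=np.radians(th); c,s=np.cos(t),np.sin(t)
    return dw((sb-(180-a)*c+e*s)/1000,y/1000,(hb+(180-a)*s+e*c)/1000)
def seq(src,wps):
    # src=(sb,hb,th,y,dyaw)
    p0=tcpB(*src[:4]); R0=target(DY+src[4],src[2])
    for w in wps:
        d=R0.inv().apply(tcpB(*w[:3],0.)-p0)/.06; a=(R0.inv()*target(DY,w[2])).as_rotvec(degrees=True)/6
        print(w,'d',d.round(3).tolist(),'a',a.round(3).tolist())
E
python3 - <<'E'
from h import *
seq((101.8,65.5,24.7,8.5,.5),[(110,50,25),(125,22,25)])
E
```

```text
(110, 50, 25) d [-0.232, -0.143, 0.163] a [-0.035, 0.05, 0.076]
(125, 22, 25) d [-0.654, -0.145, 0.483] a [-0.035, 0.05, 0.076]
```

>>> servo_tool([
  {"dx": -0.23, "dy": -0.14, "dz": 0.16, "ax": -0.03, "ay": 0.05, "az": 0.08, "hand": 50},
  {"dx": -0.44, "dy": -0.145, "dz": 0.32, "ax": -0.03, "ay": 0.05, "az": 0.08, "hand": 50},
  {"dx": -0.65, "dy": -0.145, "dz": 0.48, "ax": -0.03, "ay": 0.05, "az": 0.08, "hand": 50},
  {"dx": -0.65, "dy": -0.145, "dz": 0.48, "ax": -0.03, "ay": 0.05, "az": 0.08, "hand": 50},
])

```text
clock: 7.15
tool_pos: [0.4744, -0.0963, 0.1198]
eef_rot: [0.049, 0.975, 0.012, -0.218]
contact_force: [-0.6, -0.3, -3.0]
opening: 0.7
```

```bash
python3 - <<'E'
from h import *
st()
p,d=eyes.snapshot('side'); np.save('pics/sp11.npy',p); np.save('pics/sd11.npy',d)
crop('side',p,290,160,110,85,7,'pics/s11.png')
boxface(p,d); S=sideS(d)
M=(S[...,0]>20)&(S[...,0]<140)&(S[...,2]>3)&(S[...,2]<18)&(np.abs(S[...,1])<45)
for q in (M&(S[...,1]>20),M&(S[...,1]<-25)): print(q.sum(),np.median(S[q][:,1]))
E
```

```text
t 7.15 pos [ 0.4744 -0.0963  0.1198] F [-0.6 -0.3 -3. ] M [-0.02 -0.46  0.04] open mm 61.6
jaw yaw 84.21 tilt z [-0.423  0.044 -0.905] q [ 0.34  0.9  -0.43  1.66  0.32  1.11  1.24]
face n 33 y mean -25.5 slopes s,h [0.032 0.331] rect [172.1  77. ] [ 6.8 39.5] 89.3
corners [[152.0, 74.0], [192.0, 73.0], [192.0, 80.0], [152.0, 81.0]]
42 30.280093738229574
112 -39.74880522740559
```

View pics/s11.png

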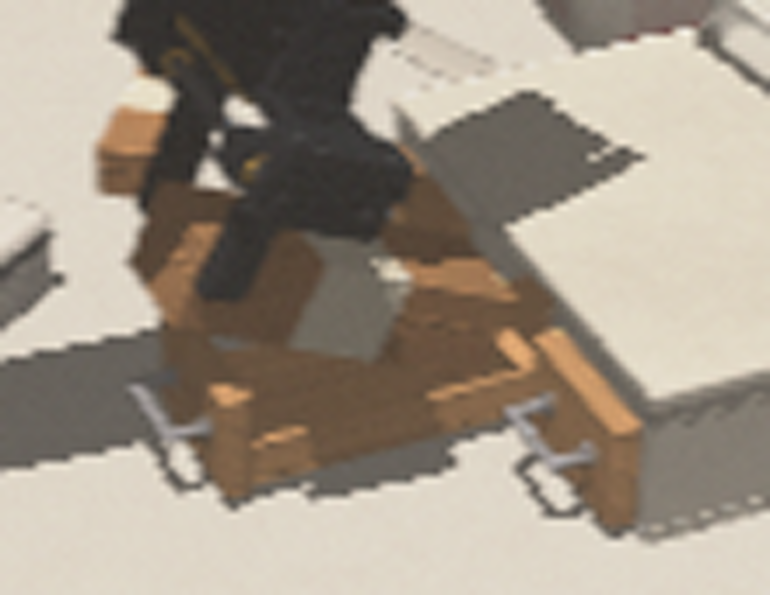

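```bash
sed -i 's/def boxface(p,d):/def boxface(p,d,yc=-33):/; s/S\[...,1\]+25)<9/S[...,1]-yc)<8/' h.py; python3 - <<'E'
from h import *
boxface(np.load('pics/sp11.npy'),np.load('pics/sd11.npy'))
s=r.get_state(); D=np.array(s['tool_pos'])-DO; c,q=np.cos(np.radians(DY)),np.sin(np.radians(DY)); print(c*D[0]+q*D[1],-q*D[0]+c*D[1],D[2])
print(tcpB(125,22,25))
E
```

```text
face n 488 y mean -35.0 slopes s,h [-0.    -0.012] rect [54.7 80.2] [ 50.5 185. ] 64.9
corners [[-40.0, 97.0], [128.0, 18.0], [149.0, 64.0], [-18.0, 142.0]]
-0.020360020726822067 -0.0039403607833356415 0.10551470320459948
[ 0.47376248 -0.09218021  0.12068818]
```

```bash
python3 - <<'E'
from h import *
seq((126.6,21.4,25,-1.4,-0.1),[(138,12,22),(150,7,20),(172,6,17),(185,5,15),(205,4,11),(220,4,9.2),(235,3,7.5)])
E
```

```text
(138, 12, 22) d [-0.23, 0.024, 0.209] a [0.007, -0.5, -0.015]
(150, 7, 20) d [-0.445, 0.024, 0.298] a [0.006, -0.833, -0.015]
(172, 6, 17) d [-0.789, 0.024, 0.305] a [0.006, -1.333, -0.016]
(185, 5, 15) d [-1.0, 0.025, 0.326] a [0.006, -1.667, -0.016]
(205, 4, 11) d [-1.333, 0.025, 0.395] a [0.005, -2.333, -0.016]
(220, 4, 9.2) d [-1.576, 0.026, 0.376] a [0.005, -2.633, -0.016]
(235, 3, 7.5) d [-1.826, 0.026, 0.367] a [0.005, -2.917, -0.016]
```

First the part as far as s=185, then look.

>>> servo_tool([
  {"dx": 0, "dy": 0.025, "dz": 0, "ax": 0, "ay": 0, "az": 0, "hand": 50},
  {"dx": -0.23, "dy": 0.025, "dz": 0.21, "ax": 0, "ay": -0.5, "az": -0.015, "hand": 50},
  {"dx": -0.445, "dy": 0.025, "dz": 0.3, "ax": 0, "ay": -0.83, "az": -0.015, "hand": 50},
  {"dx": -0.62, "dy": 0.025, "dz": 0.3, "ax": 0, "ay": -1.08, "az": -0.015, "hand": 50},
  {"dx": -0.79, "dy": 0.025, "dz": 0.305, "ax": 0, "ay": -1.33, "az": -0.015, "hand": 50},
  {"dx": -1.0, "dy": 0.025, "dz": 0.325, "ax": 0, "ay": -1.67, "az": -0.015, "hand": 50},
  {"dx": -1.0, "dy": 0.025, "dz": 0.325, "ax": 0, "ay": -1.67, "az": -0.015, "hand": 50},
])

```text
clock: 8.07
tool_pos: [0.5209, -0.0996, 0.0782]
eef_rot: [0.049, 0.99, 0.007, -0.131]
contact_force: [-0.6, 0.5, -2.1]
opening: 0.695
```

```bash
python3 - <<'E'
from h import *
st()
p,d=eyes.snapshot('side'); np.save('pics/sp12.npy',p); np.save('pics/sd12.npy',d)
crop('side',p,290,160,110,85,7,'pics/s12.png')
boxface(p,d); S=sideS(d)
M=(S[...,0]>20)&(S[...,0]<140)&(S[...,2]>3)&(S[...,2]<18)&(np.abs(S[...,1])<45)
for q in (M&(S[...,1]>20),M&(S[...,1]<-25)): print(q.sum(),np.median(S[q][:,1]))
E
```

```text
t 8.07 pos [ 0.5209 -0.0996  0.0782] F [-0.6  0.5 -2.1] M [-0.02 -0.19  0.  ] open mm 61.2
jaw yaw 84.29 tilt z [-0.258  0.027 -0.966] q [ 0.33  0.92 -0.41  1.7   0.39  0.88  1.2 ]
face n 360 y mean -33.5 slopes s,h [-0.007 -0.01 ] rect [86.8 57.2] [ 49.4 147.4] 76.4
corners [[9.0, 50.0], [153.0, 16.0], [164.0, 64.0], [21.0, 98.0]]
13 31.213992361726227
108 -39.8043560669006
```

View pics/s12.png

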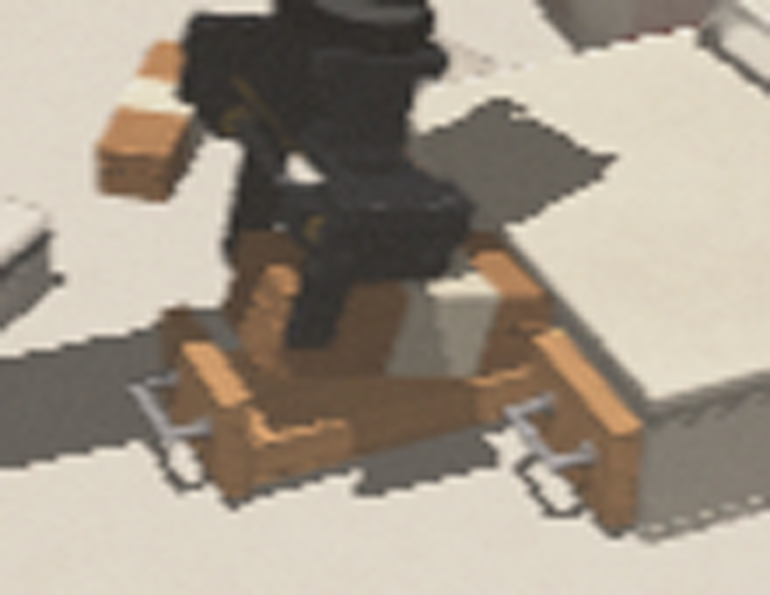

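The box is now inside behind the panel, laterally centred within 0.5 mm and with no contact force. Continue in.

```bash
python3 - <<'E'
from h import *
seq((185,5,15,0,0),[(205,4,11),(220,4,9.2),(235,3,7.5),(250,3,6),(265,3,4.5),(278,2.5,2.5)])
E
```

```text
(205, 4, 11) d [-0.317, -0.0, 0.126] a [0.0, -0.667, -0.0]
(220, 4, 9.2) d [-0.559, 0.0, 0.149] a [0.0, -0.967, 0.0]
(235, 3, 7.5) d [-0.807, -0.0, 0.184] a [0.0, -1.25, -0.0]
(250, 3, 6) d [-1.053, -0.0, 0.193] a [0.0, -1.5, -0.0]
(265, 3, 4.5) d [-1.301, 0.0, 0.201] a [0.0, -1.75, -0.0]
(278, 2.5, 2.5) d [-1.524, -0.0, 0.251] a [0.0, -2.083, 0.0]
```

>>> servo_tool([
  {"dx": -0.16, "dy": 0, "dz": 0.063, "ax": 0, "ay": -0.33, "az": 0, "hand": 50},
  {"dx": -0.317, "dy": 0, "dz": 0.126, "ax": 0, "ay": -0.667, "az": 0, "hand": 50},
  {"dx": -0.56, "dy": 0, "dz": 0.149, "ax": 0, "ay": -0.967, "az": 0, "hand": 50},
  {"dx": -0.807, "dy": 0, "dz": 0.184, "ax": 0, "ay": -1.25, "az": 0, "hand": 50},
  {"dx": -1.053, "dy": 0, "dz": 0.193, "ax": 0, "ay": -1.5, "az": 0, "hand": 50},
  {"dx": -1.053, "dy": 0, "dz": 0.193, "ax": 0, "ay": -1.5, "az": 0, "hand": 50},
])

```text
clock: 8.88
tool_pos: [0.5791, -0.1054, 0.0502]
eef_rot: [0.05, 0.997, 0.003, -0.052]
contact_force: [-0.7, 0.6, -2.9]
opening: 0.699
```

```bash
python3 - <<'E'
from h import *
st()
p,d=eyes.snapshot('side'); crop('side',p,290,160,110,85,7,'pics/s13.png')
boxface(p,d)
E
```

```text
t 8.88 pos [ 0.5791 -0.1054  0.0502] F [-0.7  0.6 -2.9] M [0.06 0.02 0.02] open mm 61.6
jaw yaw 84.28 tilt z [-0.104  0.012 -0.994] q [ 0.3   0.95 -0.37  1.68  0.46  0.71  1.16]
face n 97 y mean -35.7 slopes s,h [-0.087 -0.05 ] rect [102.9 250. ] [36.5 49.7] 59.4
corners [[72.0, 247.0], [115.0, 222.0], [134.0, 253.0], [91.0, 278.0]]
```

View pics/s13.png

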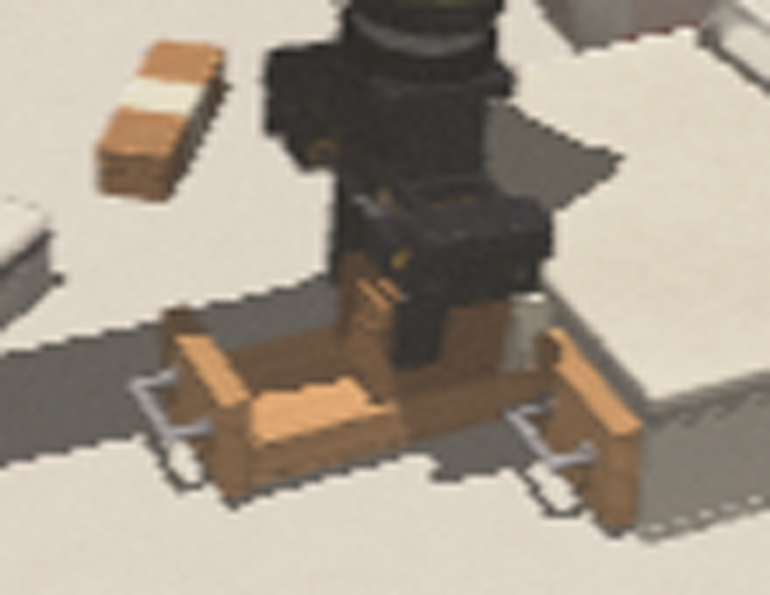

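```bash
python3 - <<'E'
from h import *
seq((250,3,6,0,0),[(265,3,4.5),(278,2.5,2.5),(282,2,1),(284,1.5,0)])
E
```

```text
(265, 3, 4.5) d [-0.243, 0.0, 0.047] a [-0.0, -0.25, -0.0]
(278, 2.5, 2.5) d [-0.456, -0.0, 0.131] a [-0.0, -0.583, -0.0]
(282, 2, 1) d [-0.522, -0.0, 0.206] a [0.0, -0.833, 0.0]
(284, 1.5, 0) d [-0.557, -0.0, 0.26] a [0.0, -1.0, 0.0]
```

>>> servo_tool([
  {"dx": -0.243, "dy": 0, "dz": 0.047, "ax": 0, "ay": -0.25, "az": 0, "hand": 50},
  {"dx": -0.456, "dy": 0, "dz": 0.131, "ax": 0, "ay": -0.583, "az": 0, "hand": 50},
  {"dx": -0.522, "dy": 0, "dz": 0.206, "ax": 0, "ay": -0.833, "az": 0, "hand": 50},
  {"dx": -0.557, "dy": 0, "dz": 0.26, "ax": 0, "ay": -1.0, "az": 0, "hand": 50},
  {"dx": -0.557, "dy": 0, "dz": 0.26, "ax": 0, "ay": -1.0, "az": 0, "hand": 50},
])

```text
clock: 9.55
tool_pos: [0.6094, -0.1085, 0.0312]
eef_rot: [0.05, 0.999, 0.001, -0.001]
contact_force: [-0.2, 0.7, -2.2]
opening: 0.698
```

```bash
python3 - <<'E'
from h import *
st()
p,d=eyes.snapshot('side'); crop('side',p,290,160,110,85,7,'pics/s14.png')
E
```

```text
t 9.55 pos [ 0.6094 -0.1085  0.0312] F [-0.2  0.7 -2.2] M [ 0.03  0.24 -0.01] open mm 61.5
jaw yaw 84.31 tilt z [-0.002  0.001 -1.   ] q [ 0.28  0.97 -0.33  1.7   0.52  0.56  1.12]
```

View pics/s14.png

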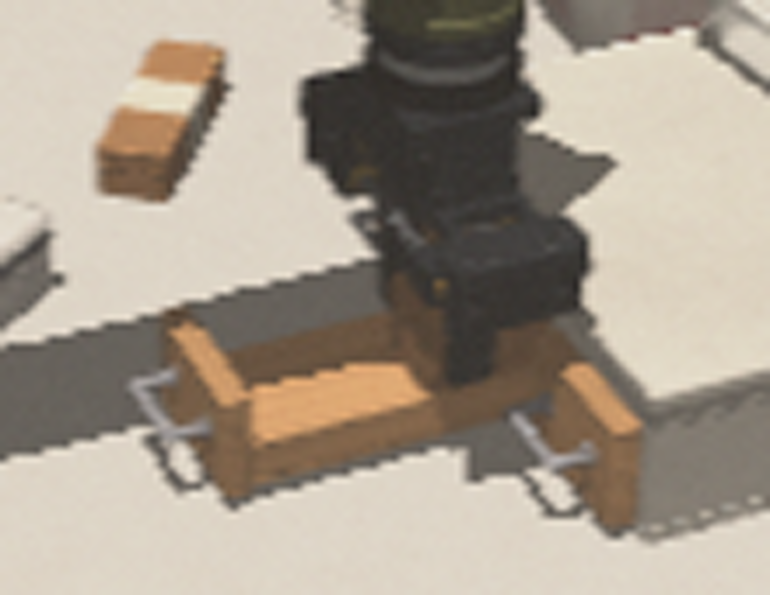

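>>> servo_tool([
  {"dx": -0.04, "dy": 0, "dz": 0, "ax": 0, "ay": 0, "az": 0, "hand": 50},
  {"dx": -0.07, "dy": 0, "dz": 0, "ax": 0, "ay": 0, "az": 0, "hand": 50},
  {"dx": -0.07, "dy": 0, "dz": 0, "ax": 0, "ay": 0, "az": 0, "hand": 50},
])

```text
clock: 9.98
tool_pos: [0.6143, -0.109, 0.0316]
eef_rot: [0.05, 0.999, 0.001, -0.0]
contact_force: [-1.1, 0.1, -2.6]
opening: 0.697
```

```bash
python3 - <<'E'
from h import *
st()
E
```

```text
t 9.97 pos [ 0.6143 -0.109   0.0316] F [-1.1  0.1 -2.6] M [ 0.06  0.18 -0.02] open mm 61.4
jaw yaw 84.28 tilt z [-0.     0.002 -1.   ] q [ 0.28  0.97 -0.33  1.69  0.51  0.57  1.12]
```

Still free; creep on by 1.2 mm steps.

>>> servo_tool([
  {"dx": -0.02, "dy": 0, "dz": 0, "ax": 0, "ay": 0, "az": 0, "hand": 50},
  {"dx": -0.02, "dy": 0, "dz": 0, "ax": 0, "ay": 0, "az": 0, "hand": 50},
])

```text
clock: 10.22
tool_pos: [0.6152, -0.1091, 0.0315]
eef_rot: [0.05, 0.999, 0.001, -0.0]
contact_force: [0.2, -0.2, -3.1]
opening: 0.698
```

>>> servo_tool([
  {"dx": -0.02, "dy": 0, "dz": 0, "ax": 0, "ay": 0, "az": 0, "hand": 50},
  {"dx": -0.02, "dy": 0, "dz": 0, "ax": 0, "ay": 0, "az": 0, "hand": 50},
])

```text
clock: 10.48
tool_pos: [0.6165, -0.1092, 0.0315]
eef_rot: [0.05, 0.999, 0.001, -0.0]
contact_force: [0.0, 0.4, -3.1]
opening: 0.697
```

>>> servo_tool([
  {"dx": -0.02, "dy": 0, "dz": 0, "ax": 0, "ay": 0, "az": 0, "hand": 50},
  {"dx": -0.02, "dy": 0, "dz": 0, "ax": 0, "ay": 0, "az": 0, "hand": 50},
])

```text
clock: 10.72
tool_pos: [0.6173, -0.1093, 0.0314]
eef_rot: [0.05, 0.999, 0.001, -0.001]
contact_force: [-0.5, -0.1, -3.0]
opening: 0.698
```

>>> servo_tool([
  {"dx": -0.02, "dy": 0, "dz": 0, "ax": 0, "ay": 0, "az": 0, "hand": 50},
  {"dx": -0.02, "dy": 0, "dz": 0, "ax": 0, "ay": 0, "az": 0, "hand": 50},
])

```text
clock: 10.98
tool_pos: [0.6173, -0.1093, 0.0311]
eef_rot: [0.05, 0.999, 0.001, -0.002]
contact_force: [-4.9, 1.3, -1.6]
opening: 0.697
```

>>> servo_tool([
  {"dx": -0.02, "dy": 0, "dz": 0, "ax": 0, "ay": 0, "az": 0, "hand": 50},
  {"dx": -0.02, "dy": 0, "dz": 0, "ax": 0, "ay": 0, "az": 0, "hand": 50},
])

```text
clock: 11.22
tool_pos: [0.6173, -0.1093, 0.0308]
eef_rot: [0.05, 0.999, 0.001, -0.003]
contact_force: [-6.7, 1.4, -1.0]
opening: 0.701
```

Contact with the back wall (6.7 N, TCP stops; front end computes to s≈111 mm as it should). Ease off, lower the last 2 mm.

>>> servo_tool([
  {"dx": 0.02, "dy": 0, "dz": 0.015, "ax": 0, "ay": 0, "az": 0, "hand": 50},
  {"dx": 0.02, "dy": 0, "dz": 0.035, "ax": 0, "ay": 0, "az": 0, "hand": 50},
  {"dx": 0.02, "dy": 0, "dz": 0.035, "ax": 0, "ay": 0, "az": 0, "hand": 50},
])

```text
clock: 11.6
tool_pos: [0.6173, -0.1093, 0.0292]
eef_rot: [0.05, 0.999, 0.001, -0.002]
contact_force: [-5.2, 1.4, 0.1]
opening: 0.697
```

```bash
python3 - <<'E'
from h import *
st()
E
```

```text
t 11.6 pos [ 0.6173 -0.1093  0.0292] F [-5.2  1.4  0.1] M [ 0.22  1.12 -0.02] open mm 61.4
jaw yaw 84.3 tilt z [-0.004  0.002 -1.   ] q [ 0.28  0.98 -0.33  1.67  0.51  0.58  1.12]
```

>>> servo_tool([
  {"dx": 0, "dy": 0, "dz": 0, "ax": 0, "ay": 0, "az": 0, "hand": 72},
  {"dx": 0, "dy": 0, "dz": 0, "ax": 0, "ay": 0, "az": 0, "hand": 72},
  {"dx": 0, "dy": 0, "dz": -0.1, "ax": 0, "ay": 0, "az": 0, "hand": 72},
  {"dx": 0, "dy": 0, "dz": -0.5, "ax": 0, "ay": 0, "az": 0, "hand": 72},
  {"dx": 0.2, "dy": 0, "dz": -1.3, "ax": 0, "ay": 0, "az": 0, "hand": 88},
  {"dx": 0.4, "dy": 0, "dz": -2.0, "ax": 0, "ay": 0, "az": 0, "hand": 88},
])

```text
clock: 12.35
tool_pos: [0.5955, -0.1071, 0.1514]
eef_rot: [0.05, 0.999, 0.001, 0.001]
contact_force: [0.0, -0.9, 0.5]
opening: 0.993
```

```bash
python3 - <<'E'
from h import *
st()
p,d=eyes.snapshot('side'); crop('side',p,290,160,110,85,7,'pics/s15.png')
S=sideS(d); 
M=(S[...,0]>90)&(S[...,0]<150)&(S[...,2]>40)&(S[...,2]<56)&(np.abs(S[...,1]+2)<34); Q=S[M]; print(len(Q),np.percentile(Q[:,0],[2,50,98]),np.percentile(Q[:,2],[5,50,95]),np.percentile(Q[:,1],[3,97]))
plan([.4462,.087,.12],27.7)
E
```

```text
t 12.35 pos [ 0.5955 -0.1071  0.1514] F [ 0.  -0.9  0.5] M [ 0.01 -0.06 -0.03] open mm 87.5
jaw yaw 84.29 tilt z [ 0.001  0.002 -1.   ] q [ 0.34  0.78 -0.42  1.69  0.43  0.75  1.18]
141 [108.69528119 129.62520692 148.82646331] [41.20851232 46.23267358 50.25909957] [-34.33501655  26.87807969]
d [2.823, 2.968, 0.594] a [-0.009, 0.071, -5.569]
```

View pics/s15.png

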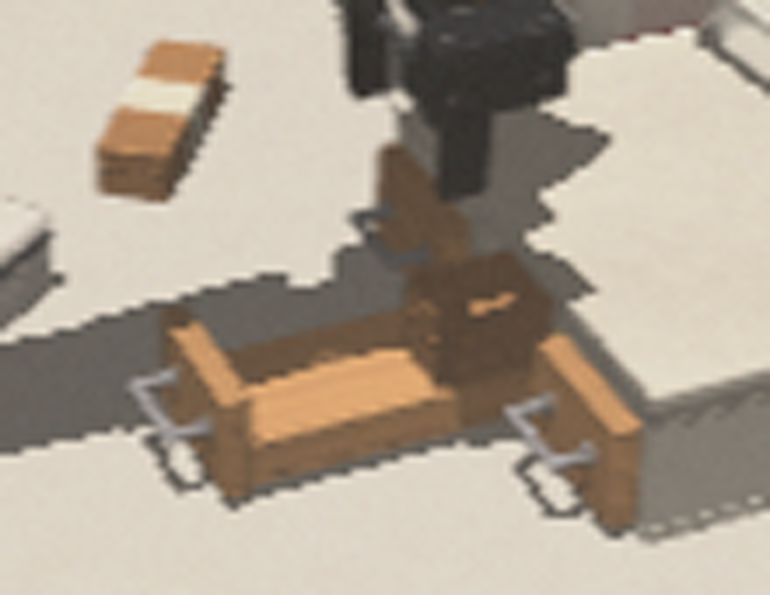

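>>> servo_tool([
  {"dx": 0.6, "dy": 0.6, "dz": 0.1, "ax": 0, "ay": 0, "az": -1.2, "hand": 88},
  {"dx": 1.3, "dy": 1.4, "dz": 0.3, "ax": 0, "ay": 0, "az": -2.8, "hand": 88},
  {"dx": 2.1, "dy": 2.2, "dz": 0.45, "ax": 0, "ay": 0, "az": -4.3, "hand": 88},
  {"dx": 2.82, "dy": 2.95, "dz": 0.6, "ax": 0, "ay": 0.05, "az": -5.57, "hand": 88},
  {"dx": 2.82, "dy": 2.95, "dz": 0.6, "ax": 0, "ay": 0.05, "az": -5.57, "hand": 88},
  {"dx": 2.82, "dy": 2.95, "dz": 0.6, "ax": 0, "ay": 0.05, "az": -5.57, "hand": 88},
])

```text
clock: 13.15
tool_pos: [0.445, 0.086, 0.1141]
eef_rot: [-0.24, 0.971, 0.001, -0.002]
contact_force: [0.5, -0.4, 0.9]
opening: 0.999
```

```bash
python3 - <<'E'
from h import *
st()
plan([.4460,.0865,.0135],27.7)
p,d=eyes.snapshot('side'); crop('side',p,240,140,90,75,8,'pics/s16.png')
E
```

```text
t 13.15 pos [0.445  0.086  0.1141] F [ 0.5 -0.4  0.9] M [-0.03 -0.07  0.05] open mm 88.0
jaw yaw 117.73 tilt z [-0.005  0.    -1.   ] q [-0.05  0.71 -0.39  2.16  0.69  0.4   1.05]
d [-0.026, -0.005, 1.677] a [0.023, -0.038, 0.005]
```

View pics/s16.png

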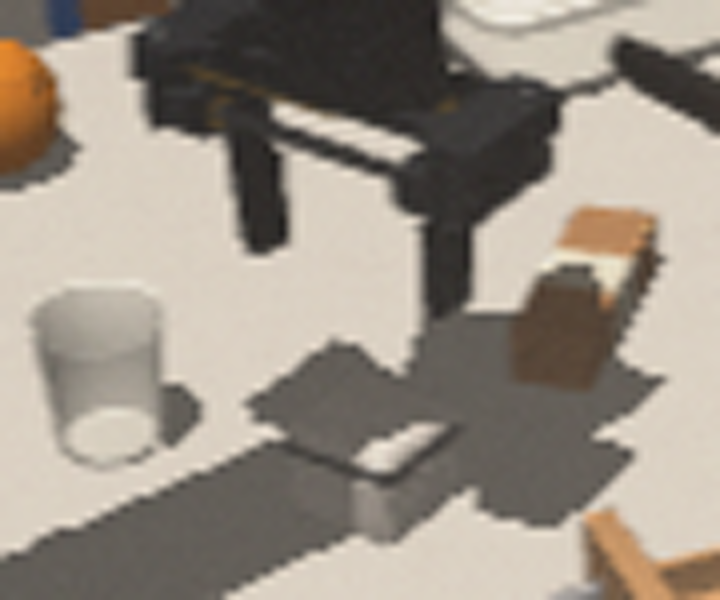

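The open fingers stand over the square tin (around (365,440) in the crop), the cup well clear at (100,370). Descend and grip.

>>> servo_tool([
  {"dx": -0.02, "dy": 0, "dz": 0.6, "ax": 0, "ay": 0, "az": 0, "hand": 88},
  {"dx": -0.02, "dy": 0, "dz": 1.2, "ax": 0, "ay": 0, "az": 0, "hand": 88},
  {"dx": -0.02, "dy": 0, "dz": 1.67, "ax": 0, "ay": -0.04, "az": 0, "hand": 88},
  {"dx": -0.02, "dy": 0, "dz": 1.67, "ax": 0, "ay": -0.04, "az": 0, "hand": 88},
  {"dx": -0.02, "dy": 0, "dz": 1.67, "ax": 0, "ay": -0.04, "az": 0, "hand": 45},
  {"dx": -0.02, "dy": 0, "dz": 1.67, "ax": 0, "ay": -0.04, "az": 0, "hand": 45},
  {"dx": -0.02, "dy": 0, "dz": 1.67, "ax": 0, "ay": -0.04, "az": 0, "hand": 45},
  {"dx": -0.02, "dy": 0, "dz": 1.67, "ax": 0, "ay": -0.04, "az": 0, "hand": 45},
], newtons=35)

```text
clock: 14.2
tool_pos: [0.4455, 0.0864, 0.0145]
eef_rot: [-0.239, 0.971, 0.002, 0.0]
contact_force: [-0.0, -0.8, 7.7]
opening: 0.697
```

```bash
python3 - <<'E'
from h import *
st()
p,d=eyes.snapshot('side'); crop('side',p,240,140,90,75,8,'pics/s17.png')
E
```

```text
t 14.2 pos [0.4455 0.0864 0.0145] F [-0.  -0.8  7.7] M [ 0.04 -0.04 -0.12] open mm 61.4
jaw yaw 117.66 tilt z [-0.     0.003 -1.   ] q [-0.26  0.9  -0.05  2.21  0.96  0.05  0.8 ]
```

View pics/s17.png

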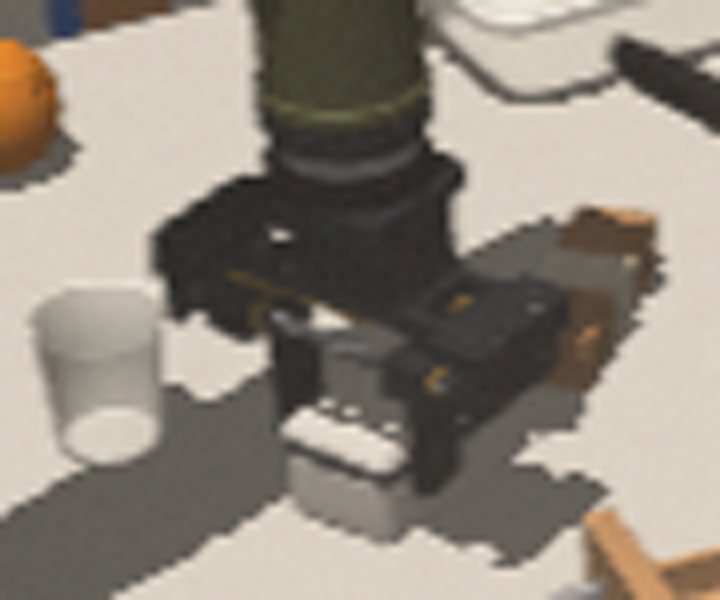

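Square tin held across its 62 mm side (opening 61.4 mm). Joint 6 is close to its lower limit here, so straight up and away.

>>> servo_tool([
  {"dx": 0, "dy": 0, "dz": -0.3, "ax": 0, "ay": 0, "az": 0, "hand": 45},
  {"dx": 0, "dy": 0, "dz": -1.0, "ax": 0, "ay": 0, "az": 0, "hand": 45},
  {"dx": 0, "dy": 0, "dz": -1.8, "ax": 0, "ay": 0, "az": 0, "hand": 45},
  {"dx": 0, "dy": 0, "dz": -2.0, "ax": 0, "ay": 0, "az": 0, "hand": 45},
])

```text
clock: 14.75
tool_pos: [0.4459, 0.0863, 0.1359]
eef_rot: [-0.239, 0.971, 0.002, 0.001]
contact_force: [1.0, -0.8, -1.6]
opening: 0.699
```

```bash
python3 - <<'E'
from h import *
st()
plan(dw(.076,-.0028,.115),DY)
E
```

```text
t 14.75 pos [0.4459 0.0863 0.1359] F [ 1.  -0.8 -1.6] M [ 0.1  -0.03  0.01] open mm 61.6
jaw yaw 117.65 tilt z [ 0.002  0.005 -1.   ] q [ 0.04  0.68 -0.53  2.15  0.73  0.49  1.  ]
d [-0.359, -3.781, 0.088] a [0.04, 0.024, 5.558]
```

>>> servo_tool([
  {"dx": -0.05, "dy": -0.6, "dz": 0, "ax": 0, "ay": 0, "az": 0.9, "hand": 45},
  {"dx": -0.14, "dy": -1.5, "dz": 0, "ax": 0, "ay": 0, "az": 2.2, "hand": 45},
  {"dx": -0.23, "dy": -2.4, "dz": 0, "ax": 0, "ay": 0, "az": 3.5, "hand": 45},
  {"dx": -0.31, "dy": -3.2, "dz": 0.05, "ax": 0, "ay": 0, "az": 4.7, "hand": 45},
  {"dx": -0.36, "dy": -3.78, "dz": 0.09, "ax": 0.04, "ay": 0.02, "az": 5.56, "hand": 45},
  {"dx": -0.36, "dy": -3.78, "dz": 0.09, "ax": 0.04, "ay": 0.02, "az": 5.56, "hand": 45},
  {"dx": -0.36, "dy": -3.78, "dz": 0.09, "ax": 0.04, "ay": 0.02, "az": 5.56, "hand": 45},
])

```text
clock: 15.62
tool_pos: [0.5684, -0.1037, 0.1265]
eef_rot: [0.048, 0.999, -0.001, -0.003]
contact_force: [0.3, 0.3, -1.2]
opening: 0.702
```

```bash
cat >> h.py <<'E'
def look(name,box=(290,160,110,85),k=7):
    p,d=eyes.snapshot('side'); crop('side',p,*box,k,f'pics/{name}.png'); np.save(f'pics/{name}_d.npy',d); np.save(f'pics/{name}_p.npy',p); return p,d
def face(S,s0,s1,h0,h1,y0,y1,tag):
    M=(S[...,0]>s0)&(S[...,0]<s1)&(S[...,2]>h0)&(S[...,2]<h1)&(S[...,1]>y0)&(S[...,1]<y1); Q=S[M]
    print(tag,len(Q),'s',np.percentile(Q[:,0],[2,50,98]).round(1),'y',np.percentile(Q[:,1],[2,10,50,90,98]).round(1),'h',np.percentile(Q[:,2],[2,50,98]).round(1)); return Q
E
python3 - <<'E'
from h import *
st()
p,d=look('s18',(290,120,110,110),6); S=sideS(d)
face(S,40,112,66,85,-45,45,'tin low'); face(S,30,115,108,122,-45,45,'top')
plan(dw(.076,-.0028,.0175),DY)
E
```

```text
t 15.62 pos [ 0.5684 -0.1037  0.1265] F [ 0.3  0.3 -1.2] M [-0.01  0.04  0.02] open mm 61.9
jaw yaw 84.45 tilt z [-0.006 -0.001 -1.   ] q [ 0.37  0.8  -0.46  1.79  0.53  0.69  1.07]Traceback (most recent call last):
  File "<stdin>", line 4, in <module>
  File "h.py", line 57, in face
    print(tag,len(Q),'s',np.percentile(Q[:,0],[2,50,98]).round(1),'y',np.percentile(Q[:,1],[2,10,50,90,98]).round(1),'h',np.percentile(Q[:,2],[2,50,98]).round(1)); return Q
                         ~~~~~~~~~~~~~^^^^^^^^^^^^^^^^^^
    return _quantile_unchecked(
        a, q, axis, out, overwrite_input, method, keepdims, weights)
    return _ureduce(a,
                    func=_quantile_ureduce_func,
    ...<5 lines>...
                    overwrite_input=overwrite_input,
                    method=method)
    r = func(a, **kwargs)
    result = _quantile(arr,
                       quantiles=q,
    ...<2 lines>...
                       out=out,
                       weights=wgt)
    slices_having_nans = np.isnan(arr[-1, ...])
                                  ~~~^^^^^^^^^
IndexError: index -1 is out of bounds for axis 0 with size 0
```

View pics/s18.png

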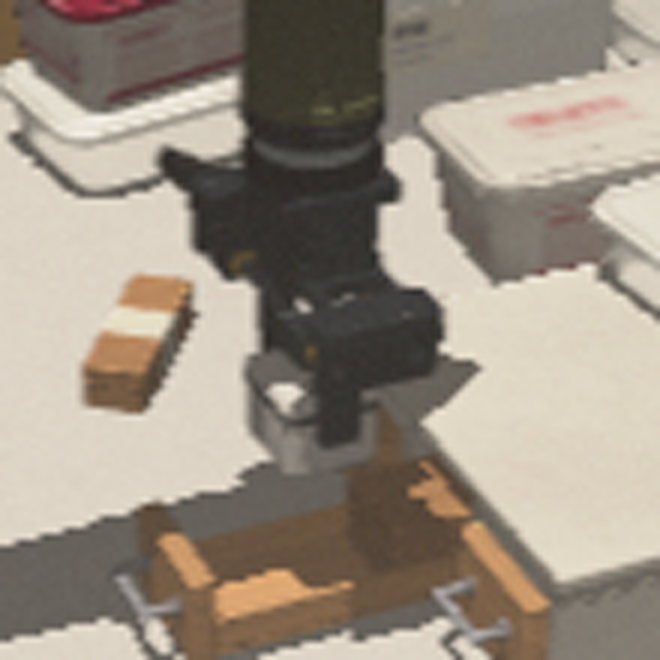

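```bash
python3 - <<'E'
from h import *
d=np.load('pics/s18_d.npy'); S=sideS(d)
Q=face(S,30,115,100,135,-45,-20,'tin -y face'); face(S,30,60,100,142,-45,40,'tin front')
s=np.array(r.get_state()['tool_pos'])-DO; c,q=np.cos(np.radians(DY)),np.sin(np.radians(DY)); print((c*s[0]+q*s[1])*1e3,(-q*s[0]+c*s[1])*1e3)
plan(dw(.076,-.0028,.0175),DY)
E
```

```text
tin -y face 105 s [45.7 62.8 97.6] y [-43.8 -35.8 -31.9 -27.4 -24.2] h [100.8 115.1 133.8]
tin front 104 s [44.3 47.1 58.1] y [-35.  -33.3 -19.3  13.7  22.4] h [103.8 121.4 141.3]
73.9586826227871 -1.4396255275352325
d [-0.042, -0.02, 1.571] a [-0.015, -0.049, 0.034]
```

>>> servo_tool([
  {"dx": -0.03, "dy": -0.02, "dz": 0.4, "ax": 0, "ay": -0.05, "az": 0.03, "hand": 45},
  {"dx": -0.03, "dy": -0.02, "dz": 0.9, "ax": 0, "ay": -0.05, "az": 0.03, "hand": 45},
  {"dx": -0.03, "dy": -0.02, "dz": 1.3, "ax": 0, "ay": -0.05, "az": 0.03, "hand": 45},
  {"dx": -0.03, "dy": -0.02, "dz": 1.57, "ax": 0, "ay": -0.05, "az": 0.03, "hand": 45},
  {"dx": -0.03, "dy": -0.02, "dz": 1.57, "ax": 0, "ay": -0.05, "az": 0.03, "hand": 45},
])

```text
clock: 16.3
tool_pos: [0.5699, -0.1052, 0.0324]
eef_rot: [0.05, 0.999, -0.001, -0.0]
contact_force: [0.2, 0.1, -0.8]
opening: 0.7
```

```bash
python3 - <<'E'
from h import *
st(); p,d=look('s19')
s=np.array(r.get_state()['tool_pos'])-DO; c,q=np.cos(np.radians(DY)),np.sin(np.radians(DY)); print((c*s[0]+q*s[1])*1e3,(-q*s[0]+c*s[1])*1e3)
E
```

```text
t 16.3 pos [ 0.5699 -0.1052  0.0324] F [ 0.2  0.1 -0.8] M [ 0.01  0.03 -0.01] open mm 61.7
jaw yaw 84.26 tilt z [-0.    -0.002 -1.   ] q [ 0.31  0.94 -0.35  1.83  0.64  0.49  0.98]
76.42838730587373 -3.5733005461862826
```

View pics/s19.png

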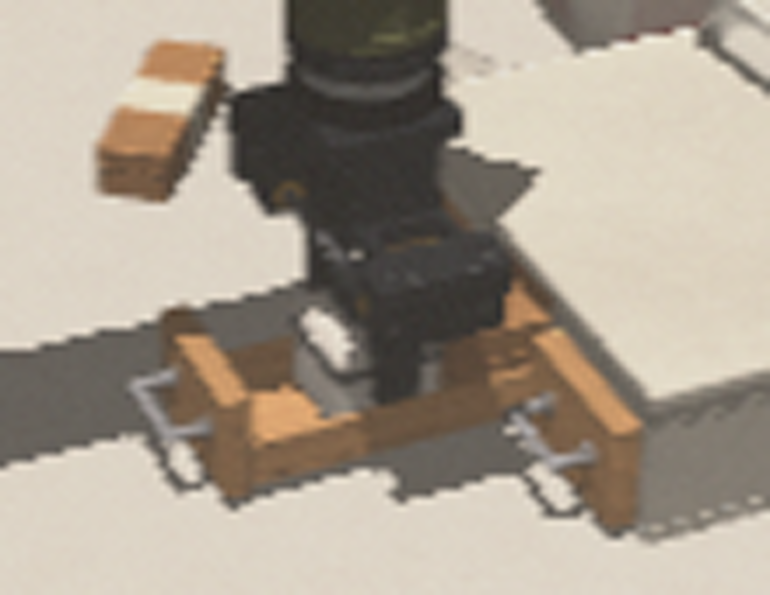

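Inside the drawer without contact. Advance to the long box's end.

>>> servo_tool([
  {"dx": -0.03, "dy": 0.01, "dz": 0, "ax": 0, "ay": 0, "az": 0, "hand": 45},
  {"dx": -0.055, "dy": 0.01, "dz": 0, "ax": 0, "ay": 0, "az": 0, "hand": 45},
  {"dx": -0.055, "dy": 0.01, "dz": 0, "ax": 0, "ay": 0, "az": 0, "hand": 45},
])

```text
clock: 16.73
tool_pos: [0.5747, -0.106, 0.0338]
eef_rot: [0.051, 0.999, -0.001, 0.001]
contact_force: [-0.1, -0.1, -1.1]
opening: 0.701
```

>>> servo_tool([
  {"dx": -0.02, "dy": 0, "dz": 0, "ax": 0, "ay": 0, "az": 0, "hand": 45},
  {"dx": -0.02, "dy": 0, "dz": 0, "ax": 0, "ay": 0, "az": 0, "hand": 45},
])

```text
clock: 16.98
tool_pos: [0.5752, -0.1061, 0.0333]
eef_rot: [0.051, 0.999, -0.001, 0.001]
contact_force: [0.4, -0.1, -1.1]
opening: 0.705
```

>>> servo_tool([
  {"dx": -0.02, "dy": 0, "dz": 0, "ax": 0, "ay": 0, "az": 0, "hand": 45},
  {"dx": -0.02, "dy": 0, "dz": 0, "ax": 0, "ay": 0, "az": 0, "hand": 45},
])

```text
clock: 17.23
tool_pos: [0.5752, -0.1062, 0.033]
eef_rot: [0.051, 0.999, -0.001, -0.0]
contact_force: [-4.2, 0.4, 1.3]
opening: 0.696
```

Contact at s≈81 mm, as expected (81.5). Lower and release.

>>> servo_tool([
  {"dx": 0.015, "dy": 0, "dz": 0.03, "ax": 0, "ay": 0, "az": 0, "hand": 45},
  {"dx": 0.015, "dy": 0, "dz": 0.065, "ax": 0, "ay": 0, "az": 0, "hand": 45},
  {"dx": 0.015, "dy": 0, "dz": 0.065, "ax": 0, "ay": 0, "az": 0, "hand": 45},
])

```text
clock: 17.6
tool_pos: [0.5753, -0.1061, 0.0297]
eef_rot: [0.051, 0.999, -0.001, 0.001]
contact_force: [-3.8, 0.4, 4.8]
opening: 0.703
```

```bash
python3 - <<'E'
from h import *
st()
E
```

```text
t 17.6 pos [ 0.5753 -0.1061  0.0297] F [-3.8  0.4  4.8] M [0.22 0.99 0.09] open mm 62.0
jaw yaw 84.18 tilt z [ 0.001 -0.003 -1.   ] q [ 0.3   0.95 -0.36  1.81  0.64  0.5   0.98]
```

>>> servo_tool([
  {"dx": 0, "dy": 0, "dz": 0, "ax": 0, "ay": 0, "az": 0, "hand": 75},
  {"dx": 0, "dy": 0, "dz": 0, "ax": 0, "ay": 0, "az": 0, "hand": 75},
  {"dx": 0, "dy": 0, "dz": -0.2, "ax": 0, "ay": 0, "az": 0, "hand": 75},
  {"dx": 0, "dy": 0, "dz": -0.8, "ax": 0, "ay": 0, "az": 0, "hand": 80},
  {"dx": 0, "dy": 0, "dz": -1.6, "ax": 0, "ay": 0, "az": 0, "hand": 88},
  {"dx": 0, "dy": 0, "dz": -1.8, "ax": 0, "ay": 0, "az": 0, "hand": 88},
])

```text
clock: 18.35
tool_pos: [0.5778, -0.1057, 0.141]
eef_rot: [0.051, 0.999, -0.001, 0.004]
contact_force: [-0.1, -0.3, -0.2]
opening: 1.0
```

```bash
python3 - <<'E'
from h import *
st(); p,d=look('s20'); S=sideS(d)
face(S,42,118,44,58,-40,40,'tin top'); face(S,40,118,5,40,-40,40,'tin')
plan([.519,-.3875,.12],31)
E
```

```text
t 18.35 pos [ 0.5778 -0.1057  0.141 ] F [-0.1 -0.3 -0.2] M [0.05 0.01 0.04] open mm 88.1
jaw yaw 84.15 tilt z [ 0.008 -0.003 -1.   ] q [ 0.38  0.79 -0.48  1.76  0.53  0.71  1.08]
tin top 218 s [ 51.7  81.7 116. ] y [-38.2 -34.7 -10.9  15.9  24.2] h [44.5 49.7 54.6]
tin 214 s [ 42.4  66.3 115.2] y [-39.5 -38.5 -33.2  24.3  33.6] h [ 6.  22.1 39. ]
d [0.495, -4.767, 0.355] a [-0.044, 0.067, -6.143]
```

View pics/s20.png

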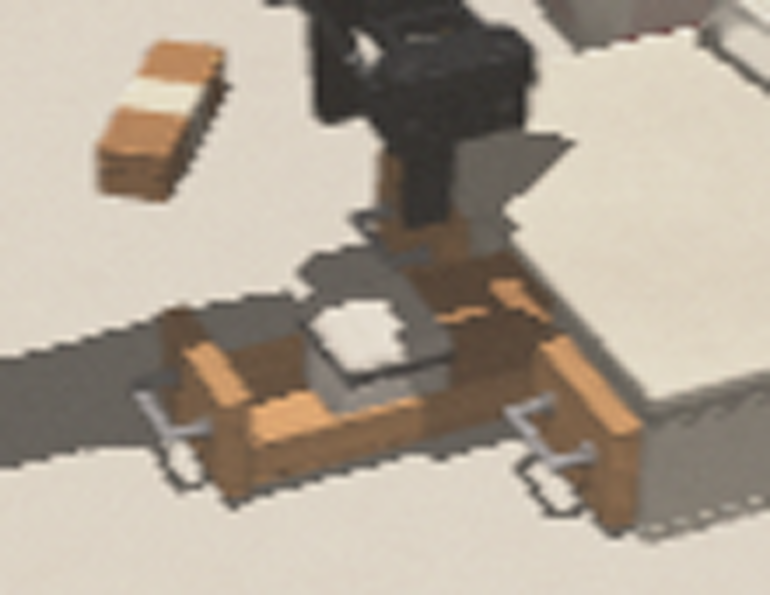

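The square tin stands flat against the long box, front face at s≈52 mm. Now the narrow tin.

>>> servo_tool([
  {"dx": 0.07, "dy": -0.7, "dz": 0.1, "ax": 0, "ay": 0, "az": -0.9, "hand": 88},
  {"dx": 0.17, "dy": -1.6, "dz": 0.2, "ax": 0, "ay": 0, "az": -2.1, "hand": 88},
  {"dx": 0.27, "dy": -2.6, "dz": 0.3, "ax": 0, "ay": 0, "az": -3.4, "hand": 88},
  {"dx": 0.37, "dy": -3.6, "dz": 0.35, "ax": 0, "ay": 0, "az": -4.7, "hand": 88},
  {"dx": 0.49, "dy": -4.77, "dz": 0.36, "ax": -0.04, "ay": 0.07, "az": -6.14, "hand": 88},
  {"dx": 0.49, "dy": -4.77, "dz": 0.36, "ax": -0.04, "ay": 0.07, "az": -6.14, "hand": 88},
  {"dx": 0.49, "dy": -4.77, "dz": 0.36, "ax": -0.04, "ay": 0.07, "az": -6.14, "hand": 88},
])

```text
clock: 19.27
tool_pos: [0.5165, -0.3875, 0.1152]
eef_rot: [-0.266, 0.964, 0.002, -0.003]
contact_force: [0.2, -0.0, 0.3]
opening: 0.996
```

```bash
python3 - <<'E'
from h import *
st(); p,d=look('s21',(330,190,90,110),6)
plan([.519,-.3875,.0135],31)
E
```

```text
t 19.27 pos [ 0.5165 -0.3875  0.1152] F [ 0.2 -0.   0.3] M [ 0.15  0.01 -0.02] open mm 87.8
jaw yaw 120.89 tilt z [-0.007  0.002 -1.   ] q [ 0.92  0.94 -0.69  1.57  0.71  0.91  2.09]
d [-0.014, -0.048, 1.704] a [0.048, -0.043, 0.012]
```

View pics/s21.png

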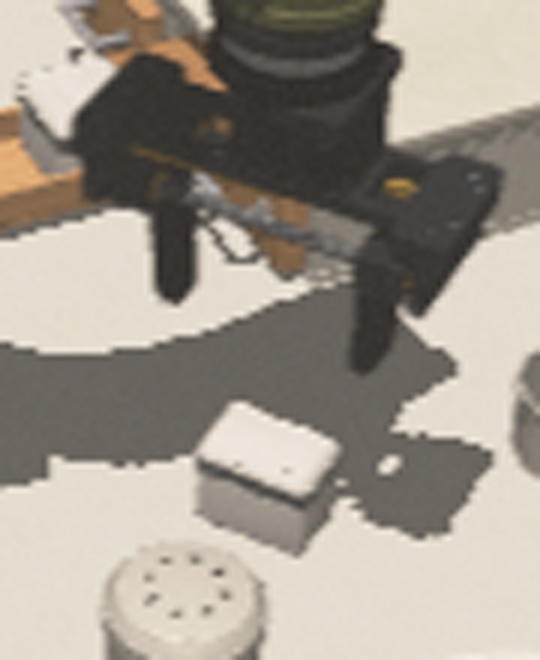

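>>> servo_tool([
  {"dx": -0.015, "dy": -0.04, "dz": 0.6, "ax": 0.05, "ay": -0.04, "az": 0, "hand": 88},
  {"dx": -0.015, "dy": -0.04, "dz": 1.2, "ax": 0.05, "ay": -0.04, "az": 0, "hand": 88},
  {"dx": -0.015, "dy": -0.04, "dz": 1.7, "ax": 0.05, "ay": -0.04, "az": 0, "hand": 88},
  {"dx": -0.015, "dy": -0.04, "dz": 1.7, "ax": 0.05, "ay": -0.04, "az": 0, "hand": 88},
  {"dx": -0.015, "dy": -0.04, "dz": 1.7, "ax": 0.05, "ay": -0.04, "az": 0, "hand": 45},
  {"dx": -0.015, "dy": -0.04, "dz": 1.7, "ax": 0.05, "ay": -0.04, "az": 0, "hand": 45},
  {"dx": -0.015, "dy": -0.04, "dz": 1.7, "ax": 0.05, "ay": -0.04, "az": 0, "hand": 45},
  {"dx": -0.015, "dy": -0.04, "dz": 1.7, "ax": 0.05, "ay": -0.04, "az": 0, "hand": 45},
])

```text
clock: 20.32
tool_pos: [0.5193, -0.3894, 0.0156]
eef_rot: [-0.267, 0.964, -0.002, 0.0]
contact_force: [-0.6, 1.1, 5.6]
opening: 0.701
```

```bash
python3 - <<'E'
from h import *
st(); p,d=look('s22',(330,190,90,110),6)
E
```

```text
t 20.32 pos [ 0.5193 -0.3894  0.0156] F [-0.6  1.1  5.6] M [0.27 0.23 0.01] open mm 61.8
jaw yaw 121.0 tilt z [ 0.002 -0.003 -1.   ] q [ 0.88  1.07 -0.6   1.6   0.83  0.74  2.  ]
```

View pics/s22.png

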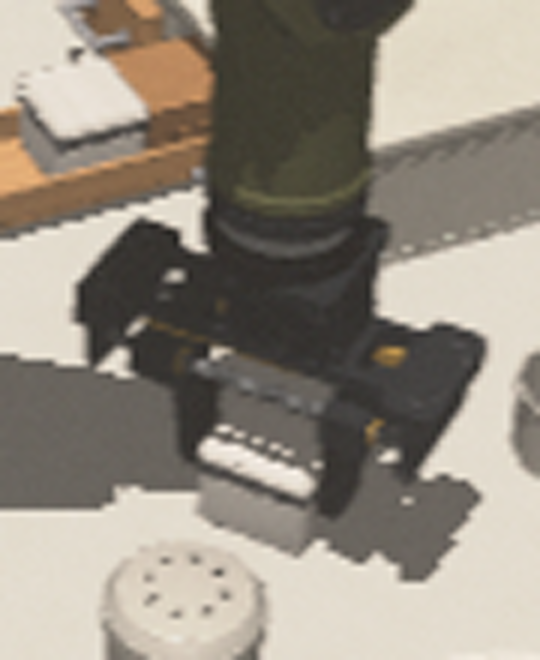

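Held (61.8 mm). Lift and carry to the drawer's front gap.

>>> servo_tool([
  {"dx": 0, "dy": 0, "dz": -0.3, "ax": 0, "ay": 0, "az": 0, "hand": 45},
  {"dx": 0, "dy": 0, "dz": -1.0, "ax": 0, "ay": 0, "az": 0, "hand": 45},
  {"dx": 0, "dy": 0, "dz": -1.8, "ax": 0, "ay": 0, "az": 0, "hand": 45},
  {"dx": 0, "dy": 0, "dz": -2.0, "ax": 0, "ay": 0, "az": 0, "hand": 45},
])

```text
clock: 20.88
tool_pos: [0.5205, -0.3895, 0.1385]
eef_rot: [-0.267, 0.964, -0.003, 0.002]
contact_force: [0.4, 0.6, -0.5]
opening: 0.699
```

```bash
python3 - <<'E'
from h import *
st(); plan(dw(.026,-.0028,.115),DY)
E
```

```text
t 20.88 pos [ 0.5205 -0.3895  0.1385] F [ 0.4  0.6 -0.5] M [0.02 0.03 0.02] open mm 61.6
jaw yaw 121.0 tilt z [ 0.006 -0.005 -1.   ] q [ 0.93  0.91 -0.71  1.56  0.7   0.93  2.1 ]
d [-2.489, 4.141, 0.117] a [-0.059, 0.043, 6.116]
```

>>> servo_tool([
  {"dx": -0.3, "dy": 0.5, "dz": 0, "ax": 0, "ay": 0, "az": 0.8, "hand": 45},
  {"dx": -0.75, "dy": 1.25, "dz": 0, "ax": 0, "ay": 0, "az": 1.9, "hand": 45},
  {"dx": -1.25, "dy": 2.1, "dz": 0, "ax": 0, "ay": 0, "az": 3.1, "hand": 45},
  {"dx": -1.75, "dy": 2.9, "dz": 0.05, "ax": 0, "ay": 0, "az": 4.3, "hand": 45},
  {"dx": -2.2, "dy": 3.65, "dz": 0.1, "ax": 0, "ay": 0, "az": 5.4, "hand": 45},
  {"dx": -2.49, "dy": 4.14, "dz": 0.12, "ax": -0.06, "ay": 0.04, "az": 6.12, "hand": 45},
  {"dx": -2.49, "dy": 4.14, "dz": 0.12, "ax": -0.06, "ay": 0.04, "az": 6.12, "hand": 45},
  {"dx": -2.49, "dy": 4.14, "dz": 0.12, "ax": -0.06, "ay": 0.04, "az": 6.12, "hand": 45},
])

```text
clock: 21.88
tool_pos: [0.5181, -0.1004, 0.1261]
eef_rot: [0.05, 0.999, 0.001, -0.003]
contact_force: [0.1, -1.4, -0.6]
opening: 0.702
```

```bash
cat >> h.py <<'E'
def sl():
    s=np.array(r.get_state()['tool_pos'])-DO; c,q=np.cos(np.radians(DY)),np.sin(np.radians(DY)); print('tool s,y,h',((c*s[0]+q*s[1])*1e3).round(1),((-q*s[0]+c*s[1])*1e3).round(1),(s[2]*1e3).round(1))
E
python3 - <<'E'
from h import *
st(); sl(); p,d=look('s23',(290,130,110,110),6); S=sideS(d)
face(S,-10,62,100,135,-45,-20,'tin -y face'); face(S,-15,12,100,142,-45,40,'tin front'); face(S,40,62,30,44,-34,30,'sq front')
plan(dw(.026,-.0028,.045),DY)
E
```

```text
t 21.88 pos [ 0.5181 -0.1004  0.1261] F [ 0.1 -1.4 -0.6] M [-0.    0.    0.02] open mm 61.9
jaw yaw 84.27 tilt z [-0.006  0.002 -1.   ] q [ 0.38  0.75 -0.46  1.94  0.58  0.59  1.01]
tool s,y,h 23.6 -3.7 111.1
tin -y face 76 s [ 0.5 11.9 43.8] y [-38.2 -36.3 -32.5 -27.9 -20.5] h [101.2 112.  134.4]
tin front 91 s [ 0.   2.7 11.5] y [-37.6 -34.7 -20.1  12.9  19.9] h [100.8 122.8 140.8]
sq front 26 s [50.3 53.1 59.9] y [-33.5 -31.8  -9.7  16.   25. ] h [30.4 35.9 43.4]
d [-0.045, 0.024, 1.102] a [0.009, -0.061, -0.018]
```

View pics/s23.png

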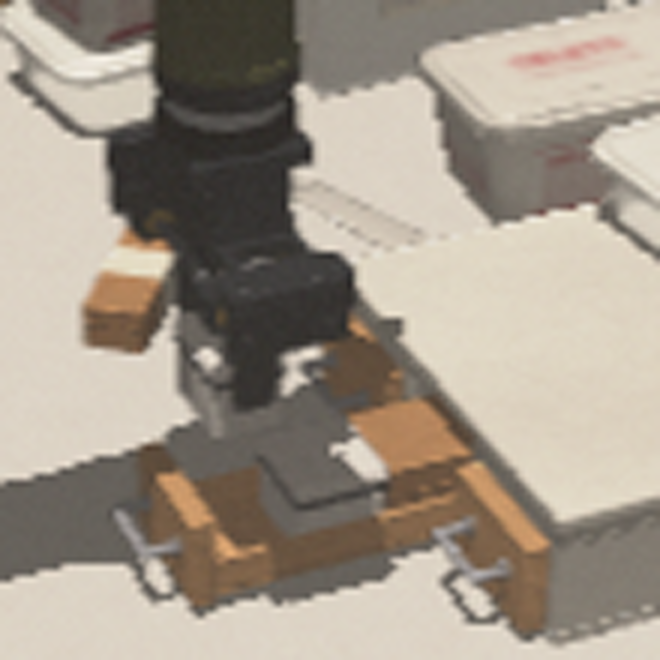

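```bash
python3 - <<'E'
from h import *
S=sideS(np.load('pics/s23_d.npy')); Q=face(S,-25,8,47,57,-30,25,'panel top')
S=sideS(np.load('pics/s20_d.npy')); Q=face(S,-25,8,47,57,-30,25,'panel top'); print(np.percentile(Q[:,0],[5,95]))
Q=face(S,-25,2,20,47,-34,30,'panel outer')
E
```

```text
panel top 48 s [-19.1 -10.5  -1.1] y [-29.3 -23.8  -5.4  19.5  21.9] h [47.3 53.7 56.2]
panel top 54 s [-17.9 -10.6  -2.1] y [-29.4 -27.3  -6.4  18.6  23. ] h [48.9 53.5 56.2]
[-17.4032367   -2.39554351]
panel outer 54 s [-24.4 -16.9 -15.2] y [-33.  -31.   -4.4  20.2  29. ] h [21.  32.5 46.4]
```

>>> servo_tool([
  {"dx": -0.02, "dy": 0.005, "dz": 0.4, "ax": 0, "ay": -0.06, "az": 0, "hand": 45},
  {"dx": -0.02, "dy": 0.005, "dz": 0.7, "ax": 0, "ay": -0.06, "az": 0, "hand": 45},
  {"dx": -0.02, "dy": 0.005, "dz": 0.9, "ax": 0, "ay": -0.06, "az": 0, "hand": 45},
  {"dx": -0.02, "dy": 0.005, "dz": 1.0, "ax": 0, "ay": -0.06, "az": 0, "hand": 45},
  {"dx": -0.02, "dy": 0.005, "dz": 1.0, "ax": 0, "ay": -0.06, "az": 0, "hand": 45},
])

```text
clock: 22.55
tool_pos: [0.5195, -0.0991, 0.0663]
eef_rot: [0.05, 0.999, 0.001, 0.0]
contact_force: [-0.2, 0.4, -0.1]
opening: 0.7
```

```bash
python3 - <<'E'
from h import *
st(); sl(); p,d=look('s24',(295,170,90,80),8); S=sideS(d)
face(S,-5,62,52,75,-45,-20,'tin -y face'); face(S,-5,14,57,85,-45,40,'tin front')
E
```

```text
t 22.55 pos [ 0.5195 -0.0991  0.0663] F [-0.2  0.4 -0.1] M [-0.   -0.   -0.05] open mm 61.7
jaw yaw 84.26 tilt z [ 0.001  0.002 -1.   ] q [ 0.32  0.85 -0.37  1.97  0.67  0.44  0.92]
tool s,y,h 24.8 -2.3 51.3
tin -y face 44 s [-3.4 11.3 43.7] y [-44.7 -36.6 -31.8 -26.  -21.7] h [52.2 60.7 72.9]
tin front 73 s [ 0.8  4.  12.9] y [-39.3 -34.6 -16.9  15.3  23.2] h [58.3 71.3 84.8]
```

View pics/s24.png

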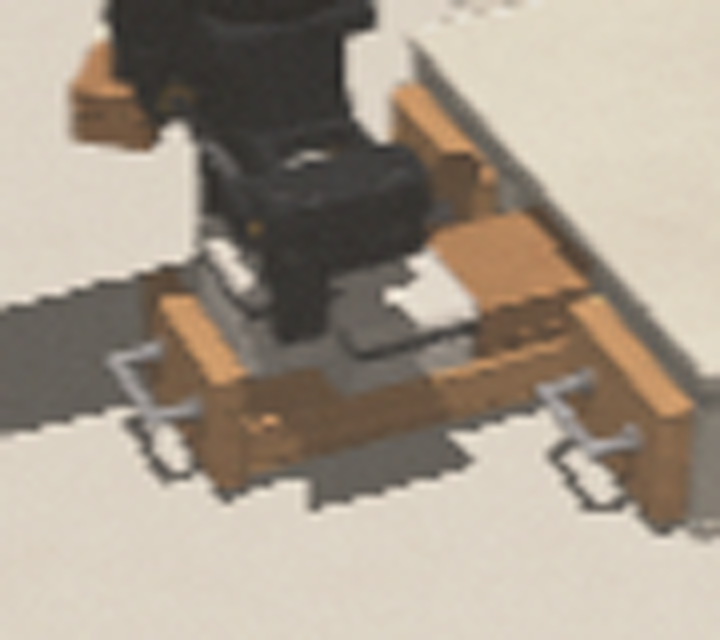

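The narrow tin is already dropping between panel and square tin with no contact. On down.

>>> servo_tool([
  {"dx": 0, "dy": -0.008, "dz": 0.2, "ax": 0, "ay": 0, "az": 0, "hand": 45},
  {"dx": 0, "dy": -0.008, "dz": 0.4, "ax": 0, "ay": 0, "az": 0, "hand": 45},
  {"dx": 0, "dy": -0.008, "dz": 0.56, "ax": 0, "ay": 0, "az": 0, "hand": 45},
  {"dx": 0, "dy": -0.008, "dz": 0.56, "ax": 0, "ay": 0, "az": 0, "hand": 45},
])

```text
clock: 23.1
tool_pos: [0.5189, -0.0989, 0.0319]
eef_rot: [0.05, 0.999, 0.001, -0.0]
contact_force: [0.7, 1.0, -1.6]
opening: 0.697
```

>>> servo_tool([
  {"dx": 0, "dy": 0, "dz": 0.03, "ax": 0, "ay": 0, "az": 0, "hand": 45},
  {"dx": 0, "dy": 0, "dz": 0.05, "ax": 0, "ay": 0, "az": 0, "hand": 45},
  {"dx": 0, "dy": 0, "dz": 0.05, "ax": 0, "ay": 0, "az": 0, "hand": 45},
])

```text
clock: 23.48
tool_pos: [0.5198, -0.099, 0.0307]
eef_rot: [0.05, 0.999, 0.001, 0.001]
contact_force: [-1.3, 0.9, 4.9]
opening: 0.7
```

```bash
python3 - <<'E'
from h import *
st(); sl()
E
```

```text
t 23.48 pos [ 0.5198 -0.099   0.0307] F [-1.3  0.9  4.9] M [-0.04  0.23 -0.04] open mm 61.6
jaw yaw 84.29 tilt z [ 0.002  0.002 -1.   ] q [ 0.28  0.9  -0.3   1.98  0.72  0.36  0.88]
tool s,y,h 25.1 -2.3 15.7
```

On the floor (4.9 N; height 0.0307 vs 0.0156 on the table = 15 mm floor). Release and rise.

>>> servo_tool([
  {"dx": 0, "dy": 0, "dz": 0, "ax": 0, "ay": 0, "az": 0, "hand": 75},
  {"dx": 0, "dy": 0, "dz": 0, "ax": 0, "ay": 0, "az": 0, "hand": 75},
  {"dx": 0, "dy": 0, "dz": -0.2, "ax": 0, "ay": 0, "az": 0, "hand": 75},
  {"dx": 0, "dy": 0, "dz": -0.9, "ax": 0, "ay": 0, "az": 0, "hand": 75},
  {"dx": 0.7, "dy": 0, "dz": -1.6, "ax": 0, "ay": 0, "az": 0, "hand": 0},
  {"dx": 1.3, "dy": 0, "dz": -1.6, "ax": 0, "ay": 0, "az": 0, "hand": 0},
  {"dx": 1.6, "dy": 0, "dz": -1.6, "ax": 0, "ay": 0, "az": 0, "hand": 0},
])

```text
clock: 24.35
tool_pos: [0.422, -0.09, 0.1271]
eef_rot: [0.05, 0.999, 0.001, 0.0]
contact_force: [-0.2, 0.1, -0.1]
opening: 0.535
```

```bash
python3 - <<'E'
from h import *
st(); sl(); p,d=look('s25',(295,150,100,100),6); S=sideS(d)
face(S,0,50,44,58,-40,40,'narrow top');face(S,53,108,44,58,-40,40,'sq top');face(S,112,150,40,54,-40,40,'box top')
p,d=eyes.snapshot('top'); crop('top',p,270,120,90,110,6,'pics/t25.png')
E
```

```text
t 24.35 pos [ 0.422  -0.09    0.1271] F [-0.2  0.1 -0.1] M [ 0.01  0.03 -0.02] open mm 47.2
jaw yaw 84.29 tilt z [ 0.001  0.001 -1.   ] q [ 0.34  0.66 -0.37  2.22  0.68  0.36  0.87]
tool s,y,h -73.0 -3.0 112.1
narrow top 150 s [ 3.6 23.6 45.4] y [-36.8 -32.3  -7.9  17.8  24.2] h [44.5 50.2 54.6]
sq top 181 s [ 53.8  79.4 106.4] y [-36.8 -33.3 -11.2  15.9  21.2] h [44.7 50.2 55.1]
box top 124 s [113.3 130.  148.3] y [-37.8 -33.3  -7.1  19.2  24. ] h [40.6 47.1 51.3]
```

View pics/s25.png

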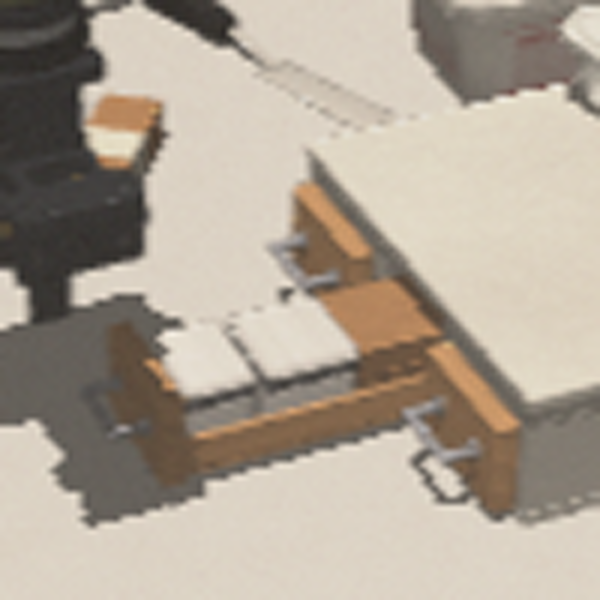

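View pics/t25.png

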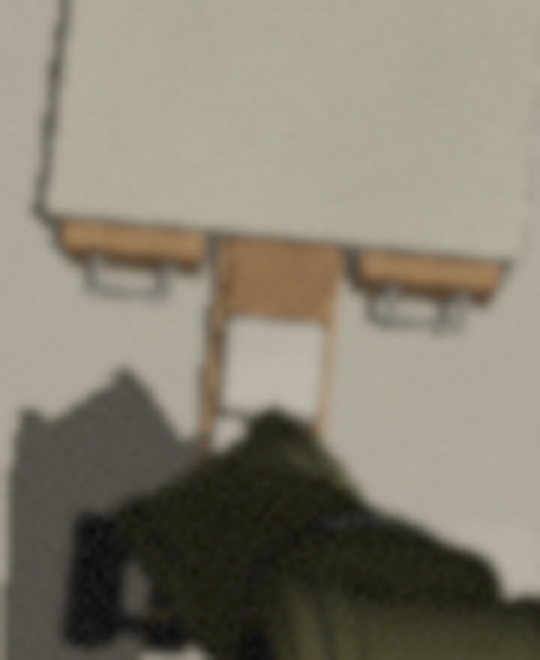

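All three lie in one row, flat (tops at 50, 50 and 46–47 mm above the floor). Now shut: closed fingers, leaning 10° forward (keeps joint 6 off its limit), pushing on the panel just above the pull.

```bash
python3 - <<'E'
from h import *
plan(dw(-.046,-.003,.060),DY,10); plan(dw(-.046,-.003,.029),DY,10)
E
```

```text
d [-0.456, -0.001, 0.859] a [0.009, 1.657, 0.004]
d [-0.457, -0.001, 1.376] a [0.009, 1.657, 0.004]
```

>>> servo_tool([
  {"dx": 0, "dy": 0, "dz": 0, "ax": 0, "ay": 0.8, "az": 0, "hand": 0},
  {"dx": -0.3, "dy": 0, "dz": 0.4, "ax": 0, "ay": 1.66, "az": 0, "hand": 0},
  {"dx": -0.455, "dy": 0, "dz": 0.86, "ax": 0, "ay": 1.66, "az": 0, "hand": 0},
  {"dx": -0.455, "dy": 0, "dz": 1.1, "ax": 0, "ay": 1.66, "az": 0, "hand": 0},
  {"dx": -0.455, "dy": 0, "dz": 1.1, "ax": 0, "ay": 1.66, "az": 0, "hand": 0},
])

```text
clock: 25.08
tool_pos: [0.4502, -0.0922, 0.0594]
eef_rot: [0.049, 0.995, 0.005, -0.087]
contact_force: [0.3, -0.3, 0.6]
opening: 0.003
```

```bash
python3 - <<'E'
from h import *
st(); sl(); look('s26',(285,170,90,80),8)
plan(dw(-.046,-.003,.029),DY,10)
E
```

```text
t 25.07 pos [ 0.4502 -0.0922  0.0594] F [ 0.3 -0.3  0.6] M [ 0.01 -0.18 -0.04] open mm 0.3
jaw yaw 84.31 tilt z [-0.173  0.019 -0.985] q [ 0.36  0.87 -0.44  2.01  0.6   0.58  0.96]
tool s,y,h -44.8 -2.4 44.4
d [-0.021, -0.012, 0.268] a [0.02, 0.004, 0.006]
```

View pics/s26.png

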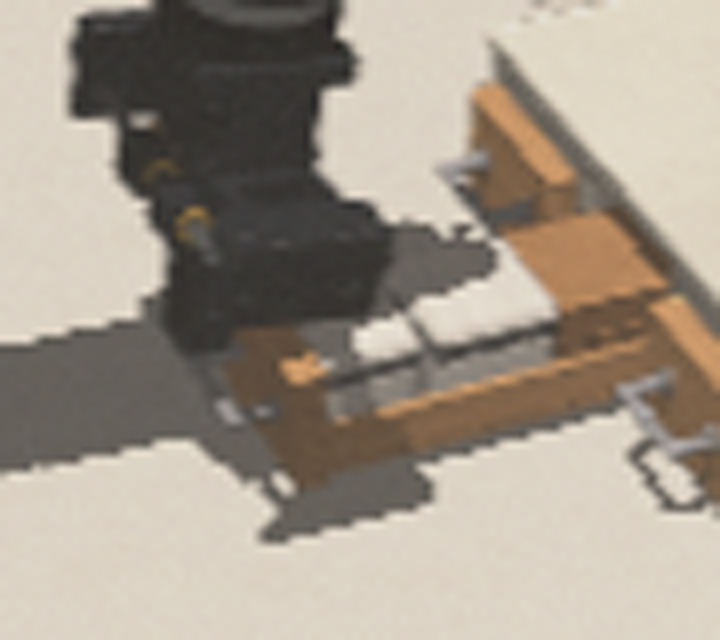

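>>> servo_tool([
  {"dx": -0.02, "dy": -0.01, "dz": 0.15, "ax": 0, "ay": 0, "az": 0, "hand": 0},
  {"dx": -0.02, "dy": -0.01, "dz": 0.27, "ax": 0, "ay": 0, "az": 0, "hand": 0},
  {"dx": -0.02, "dy": -0.01, "dz": 0.27, "ax": 0, "ay": 0, "az": 0, "hand": 0},
])

```text
clock: 25.5
tool_pos: [0.4489, -0.0928, 0.0434]
eef_rot: [0.049, 0.995, 0.005, -0.087]
contact_force: [0.2, -0.1, -0.2]
opening: 0.003
```

>>> servo_tool([
  {"dx": -0.1, "dy": 0, "dz": -0.018, "ax": 0, "ay": 0, "az": 0, "hand": 0},
  {"dx": -0.2, "dy": 0, "dz": -0.035, "ax": 0, "ay": 0, "az": 0, "hand": 0},
  {"dx": -0.3, "dy": 0, "dz": -0.053, "ax": 0, "ay": 0, "az": 0, "hand": 0},
  {"dx": -0.4, "dy": 0, "dz": -0.07, "ax": 0, "ay": 0, "az": 0, "hand": 0},
])

```text
clock: 26.0
tool_pos: [0.4681, -0.0947, 0.0437]
eef_rot: [0.049, 0.995, 0.005, -0.092]
contact_force: [-10.5, 2.9, 7.2]
opening: 0.005
```

```bash
python3 - <<'E'
from h import *
st(); sl(); look('s27',(285,170,90,80),8)
E
```

```text
t 26.0 pos [ 0.4681 -0.0947  0.0437] F [-10.5   2.9   7.2] M [ 0.61  2.14 -0.03] open mm 0.4
jaw yaw 84.34 tilt z [-0.183  0.019 -0.983] q [ 0.36  0.92 -0.44  1.95  0.6   0.61  0.98]
tool s,y,h -26.7 -3.0 28.7
```

View pics/s27.png

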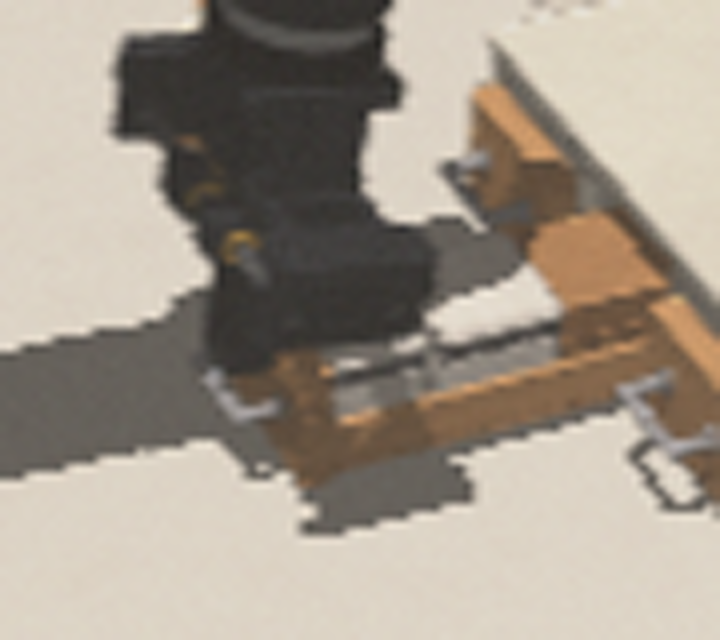

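Contact, the drawer starts to slide at about 10 N. Push on.

>>> servo_tool([
  {"dx": -0.2, "dy": 0, "dz": -0.035, "ax": 0, "ay": 0, "az": 0, "hand": 0},
  {"dx": -0.4, "dy": 0, "dz": -0.07, "ax": 0, "ay": 0, "az": 0, "hand": 0},
  {"dx": -0.6, "dy": 0, "dz": -0.106, "ax": 0, "ay": 0, "az": 0, "hand": 0},
  {"dx": -0.8, "dy": 0, "dz": -0.141, "ax": 0, "ay": 0, "az": 0, "hand": 0},
  {"dx": -1.0, "dy": 0, "dz": -0.176, "ax": 0, "ay": 0, "az": 0, "hand": 0},
  {"dx": -1.2, "dy": 0, "dz": -0.21, "ax": 0, "ay": 0, "az": 0, "hand": 0},
])

```text
clock: 26.8
tool_pos: [0.5405, -0.1019, 0.0438]
eef_rot: [0.049, 0.994, 0.005, -0.093]
contact_force: [-11.7, 2.2, 9.2]
opening: 0.003
```

```bash
python3 - <<'E'
from h import *
st(); sl(); look('s28',(285,150,110,90),7)
E
```

```text
t 26.8 pos [ 0.5405 -0.1019  0.0438] F [-11.7   2.2   9.2] M [ 0.42  2.34 -0.03] open mm 0.3
jaw yaw 84.35 tilt z [-0.184  0.019 -0.983] q [ 0.36  0.97 -0.48  1.72  0.55  0.78  1.07]
tool s,y,h 46.0 -3.0 28.8
```

View pics/s28.png

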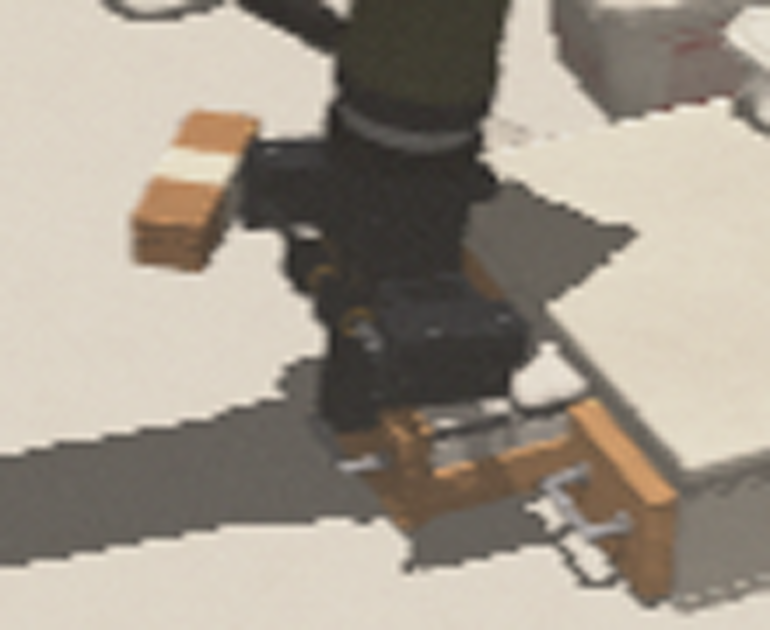

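>>> servo_tool([
  {"dx": -0.2, "dy": 0, "dz": -0.037, "ax": 0, "ay": 0, "az": 0, "hand": 0},
  {"dx": -0.4, "dy": 0, "dz": -0.074, "ax": 0, "ay": 0, "az": 0, "hand": 0},
  {"dx": -0.6, "dy": 0, "dz": -0.11, "ax": 0, "ay": 0, "az": 0, "hand": 0},
  {"dx": -0.8, "dy": 0, "dz": -0.147, "ax": 0, "ay": 0, "az": 0, "hand": 0},
  {"dx": -1.0, "dy": 0, "dz": -0.184, "ax": 0, "ay": 0, "az": 0, "hand": 0},
  {"dx": -1.15, "dy": 0, "dz": -0.212, "ax": 0, "ay": 0, "az": 0, "hand": 0},
])

```text
clock: 27.6
tool_pos: [0.6108, -0.1087, 0.0438]
eef_rot: [0.049, 0.994, 0.005, -0.093]
contact_force: [-10.8, 1.7, 4.9]
opening: 0.0
```

```bash
python3 - <<'E'
from h import *
st(); sl(); look('s29',(300,150,110,90),7)
E
```

```text
t 27.6 pos [ 0.6108 -0.1087  0.0438] F [-10.8   1.7   4.9] M [ 0.34  2.14 -0.  ] open mm 0.0
jaw yaw 84.35 tilt z [-0.184  0.02  -0.983] q [ 0.35  1.04 -0.5   1.48  0.52  0.94  1.15]
tool s,y,h 116.7 -2.9 28.8
```

View pics/s29.png

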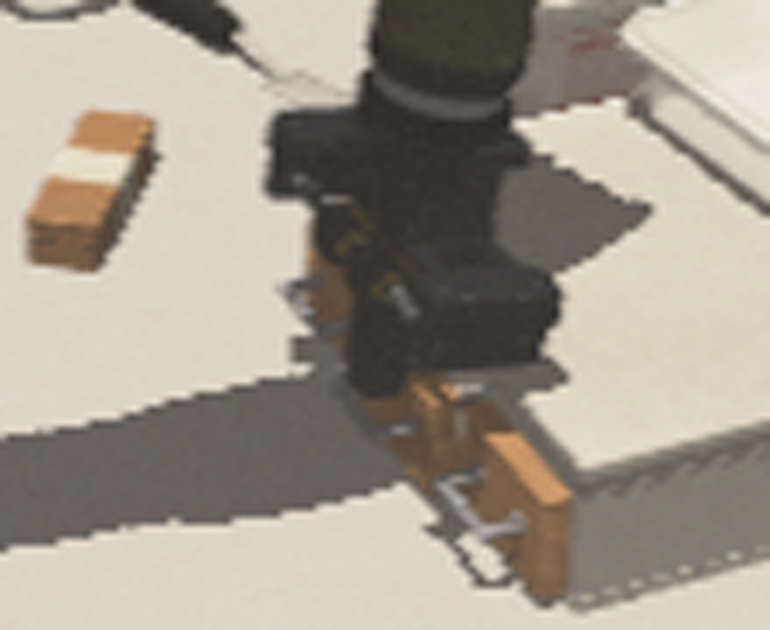

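Still sliding freely; about 20 mm to go. Smaller steps to the stop.

>>> servo_tool([
  {"dx": -0.12, "dy": 0, "dz": -0.022, "ax": 0, "ay": 0, "az": 0, "hand": 0},
  {"dx": -0.22, "dy": 0, "dz": -0.04, "ax": 0, "ay": 0, "az": 0, "hand": 0},
  {"dx": -0.28, "dy": 0, "dz": -0.052, "ax": 0, "ay": 0, "az": 0, "hand": 0},
  {"dx": -0.28, "dy": 0, "dz": -0.052, "ax": 0, "ay": 0, "az": 0, "hand": 0},
])

```text
clock: 28.15
tool_pos: [0.6232, -0.1101, 0.0439]
eef_rot: [0.049, 0.994, 0.005, -0.098]
contact_force: [-18.9, 2.9, 11.3]
opening: 0.003
```

>>> servo_tool([
  {"dx": -0.04, "dy": 0, "dz": -0.007, "ax": 0, "ay": 0, "az": 0, "hand": 0},
  {"dx": -0.06, "dy": 0, "dz": -0.011, "ax": 0, "ay": 0, "az": 0, "hand": 0},
])

```text
clock: 28.4
tool_pos: [0.6232, -0.11, 0.044]
eef_rot: [0.048, 0.994, 0.005, -0.101]
contact_force: [-27.2, 2.7, 15.8]
opening: 0.003
```

```bash
python3 - <<'E'
from h import *
st(); sl(); look('s30',(300,150,110,90),7)
E
```

```text
t 28.4 pos [ 0.6232 -0.11    0.044 ] F [-27.2   2.7  15.8] M [ 0.75  5.68 -0.04] open mm 0.3
jaw yaw 84.44 tilt z [-0.201  0.019 -0.979] q [ 0.34  1.06 -0.5   1.42  0.5   1.    1.17]
tool s,y,h 129.1 -2.9 29.0
```

View pics/s30.png

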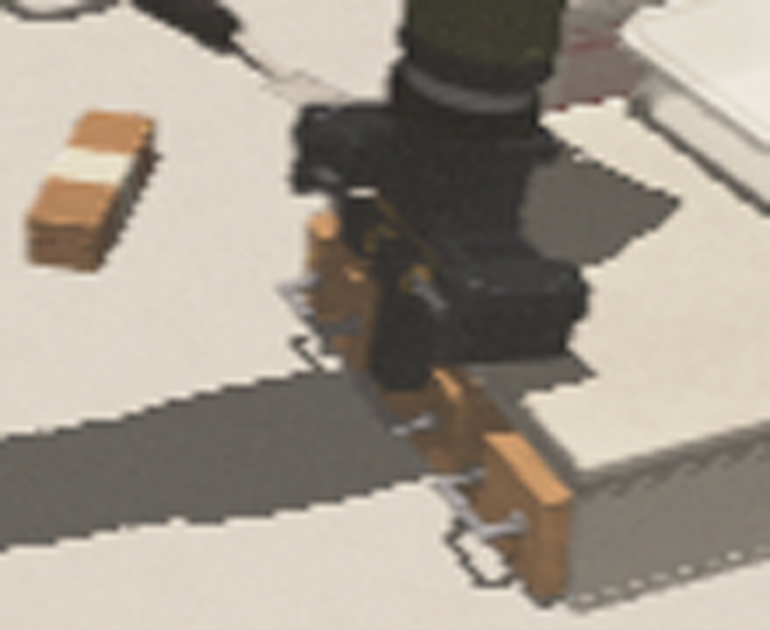

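The tool stopped at s=129 with 27 N. Check whether the front is really flush with its neighbours: back off and look.

>>> servo_tool([
  {"dx": 0.15, "dy": 0, "dz": 0.02, "ax": 0, "ay": 0, "az": 0, "hand": 0},
  {"dx": 0.5, "dy": 0, "dz": -0.3, "ax": 0, "ay": 0, "az": 0, "hand": 0},
  {"dx": 1.2, "dy": 0, "dz": -1.0, "ax": 0, "ay": 0, "az": 0, "hand": 0},
  {"dx": 2.0, "dy": 0, "dz": -1.7, "ax": 0, "ay": 0, "az": 0, "hand": 0},
  {"dx": 2.0, "dy": 0, "dz": -1.7, "ax": 0, "ay": 0, "az": 0, "hand": 0},
])

```text
clock: 29.08
tool_pos: [0.5367, -0.1017, 0.1691]
eef_rot: [0.049, 0.995, 0.005, -0.084]
contact_force: [1.0, -0.2, 0.2]
opening: 0.003
```

```bash
python3 - <<'E'
from h import *
st(); sl(); p,d=look('s31',(300,150,110,90),7); S=sideS(d)
for t,y0,y1 in(('left',50,130),('mid',-38,32),('right',-135,-55)):
    Q=face(S,118,165,46,57,y0,y1,t+' panel top'); face(S,118,150,15,42,y0,y1,t+' face')
p,d=eyes.snapshot('top'); crop('top',p,270,120,100,80,7,'pics/t31.png')
S=sideS(d,'top')
for t,y0,y1 in(('left',50,130),('mid',-38,32),('right',-135,-55)): 
  try: face(S,118,165,44,60,y0,y1,t+' top')
  except Exception as e: print(t,'none')
E
```

```text
t 29.07 pos [ 0.5367 -0.1017  0.1691] F [ 1.  -0.2  0.2] M [ 0.01 -0.2   0.07] open mm 0.2
jaw yaw 84.33 tilt z [-0.167  0.018 -0.986] q [ 0.42  0.79 -0.56  1.69  0.44  0.98  1.14]
tool s,y,h 42.2 -3.2 154.1
left panel top 64 s [140.  145.6 157.3] y [ 53.1  59.8  92.7 120.7 128.9] h [46.7 52.2 56.8]
left face 89 s [118.9 141.  145. ] y [ 50.9  55.5  82.8 111.7 122.2] h [16.4 28.6 41.6]
mid panel top 82 s [140.1 148.6 164.6] y [-36.1 -30.1  -7.3  23.2  27.5] h [46.8 51.4 56.1]
mid face 89 s [118.6 140.3 144.1] y [-34.9 -29.8  -7.3  20.2  24.5] h [15.2 28.3 41.6]
right panel top 86 s [140.2 147.2 155.8] y [-133.4 -129.1  -98.1  -61.9  -56.8] h [47.2 53.3 56.4]
right face 110 s [119.  140.7 144.8] y [-133.9 -128.6  -99.7  -71.9  -59.6] h [16.1 28.6 40.2]
left top 83 s [142.3 149.9 157.9] y [ 53.   58.   90.  123.  127.1] h [46.  51.6 56.7]
mid none
right none
```

View pics/s31.png

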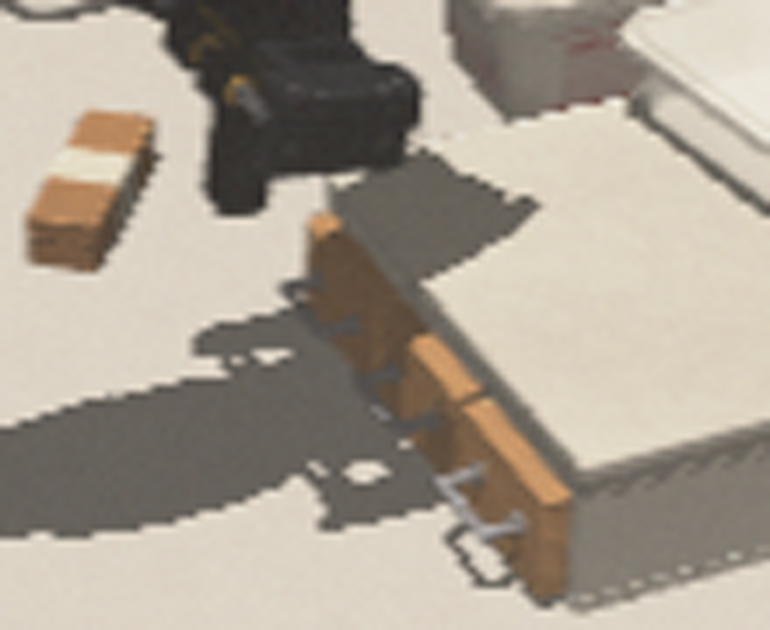

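View pics/t31.png

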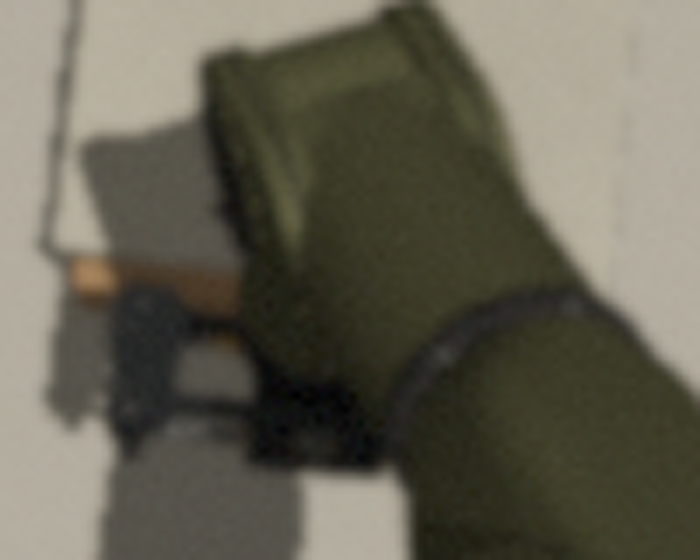

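The middle front is flush with its neighbours (face at s=140.3 vs 141.0 and 140.7). Quick check of the bystanders, then hand in.

```bash
python3 - <<'E'
from h import *
p0=np.load('pics/side0p.npy'); p1=np.load('pics/s31_p.npy')
for n,(a,b,c,e) in dict(cup=(243,175,263,199),dredger=(346,280,376,325),cutter=(414,246,441,272)).items():
    A=cv2.cvtColor(p0[b:e,a:c],cv2.COLOR_RGB2GRAY); B=cv2.cvtColor(p1[b-6:e+6,a-6:c+6],cv2.COLOR_RGB2GRAY)
    m=cv2.matchTemplate(B,A,cv2.TM_CCOEFF_NORMED); _,v,_,l=cv2.minMaxLoc(m); print(n,round(v,3),'shift px',l[0]-6,l[1]-6)
cv2.imwrite('pics/full.png',p1[:,:,::-1]); st()
E
```

```text
cup 0.999 shift px 0 0
dredger 0.996 shift px 0 0
cutter 0.999 shift px 0 0
t 29.18 pos [ 0.5374 -0.1021  0.166 ] F [0.6 0.4 0.1] M [-0.04 -0.14 -0.01] open mm 0.4
jaw yaw 84.27 tilt z [-0.17   0.019 -0.985] q [ 0.42  0.79 -0.56  1.68  0.45  0.98  1.14]
```

View pics/full.png

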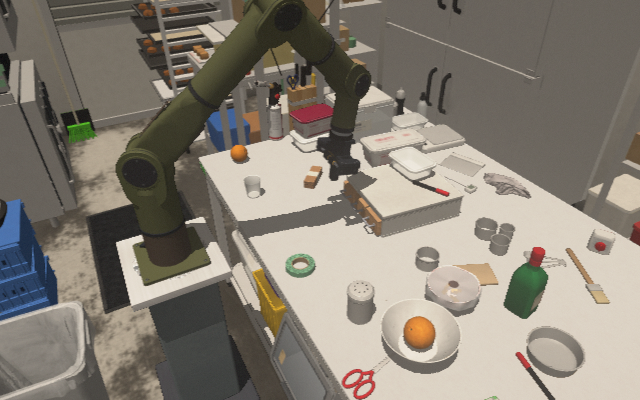

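The scene shows the drawer shut, the cup (252,186), dredger (360,302) and cutter (427,259) where they stood, and the arm free of everything.

```bash
python3 -c "
from plant import r
print(r.finish_job())"
```

```text
the job is handed in; nothing more can be done
None
```

The long box and both tins are in the middle drawer in one row, lids up and flat, and the drawer is shut. I handed the job in at about 29 s of the 72 s allowed.

- **Long box:** I held it by its end and put it in slanted at 25°, levelling it under the top board. I pushed it to the back wall with about 7 N, which left its front end 111 mm from the drawer front, as planned.
- **Tins:** I set the square tin down against the box. The narrow tin went into the remaining front gap without touching either side.
- **Drawer:** I pushed it shut with closed fingers until it stopped at 27 N.

**Last checks**
- **Flat in the drawer:** before shutting, the tops stood 50, 50 and about 47 mm above the drawer floor, as they should for flat tins and box.
- **Shut:** after I backed off, the drawer front was flush with its neighbours to within 1 mm.
- **Bystanders:** the measuring cup, dredger and cutter show no shift in the side picture.
- **Arm:** it was touching nothing when I handed in.

**What disagreed**
- **Fingertip position:** the fingertips stood about 36 mm farther back along the tool than described, so my first grasp closed above the box without touching it. I corrected this from the pictures and used the measured offset from then on.
- **Drawer centre:** the two cameras differed by about 2 mm across the drawer. I went by the side camera, comparing box and drawer in the same view.
- **Stopping point:** the push ended about 5 mm before my rough estimate, so I relied on the flushness check.
- **Top camera:** the arm blocked its view of the closed drawer front, so that check comes from the side camera only.

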